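Change the clogged porous disc in the oedometer cell

TASK

The porous disc at the bottom of the oedometer cell is clogged: change it for the clean one that lies in a navy enamel dish. Lift the loading cap and then the steel ring out of the cell and set both aside upright in the steel parts tray; put the clogged disc flat into the empty dish, seat the clean disc flat in the cell, and put the ring back centred on it and the cap fully down inside the ring. The discs are brittle: set them down, do not let them drop.

Things in the scene. Friction and masses are not known exactly. Their poses are not given: they have to be found in the camera images.
- cell: fixed oedometer cell, origin centre of underside. Flange 144 mm wide, 8 high; clear bath wall 124 mm inside, 132 outside, top at z 34 mm. Central brass seat: recess 73 mm wide, floor at z 12, lip 82 mm outside, top at z 15. Drain cock on its -x side to 91 mm from the axis, 30 high. At the start it holds on its axis, from below: clogged disc, ring, cap
- cap: brass loading cap, 0.14 kg: piston 46 mm across, 24 high, bottom edge chamfered 2.5 mm; on it a round boss 24 mm across, 20 high, to grip (44 mm in all). Origin: centre of underside, z up. At the start inside the ring on the clogged disc: underside at z 26 mm, boss from 50 to 70 mm
- ring: plain steel ring, open at both ends, 0.14 kg: 60 mm outside, 51 mm bore, 20 high. Origin: centre of underside. At the start it stands loose on the clogged disc (underside at z 26 mm), round the cap's piston; nothing else locates it
- clogged_disc: stained porous stone disc, brittle, 0.11 kg, 68 mm across, 14 thick, bottom edge chamfered 2.2 mm. Origin: centre of underside. At the start in the seat of the cell (underside at z 12 mm, 11 mm of it above the lip), under the ring; from above its outer 4 mm show round the ring
- clean_disc: clean porous stone disc, same size, mass and shape (68 x 14 mm). Origin: centre of underside. At the start it lies in clean_dish, underside at z 3 mm
- clean_dish: fixed shallow round navy-blue enamel dish, holds the clean disc at the start: 104 mm outside, rim top at z 7.5 mm, wall 3 mm and sloping, flat inner floor about 86 mm across at z 3 mm. Origin: centre of underside
- empty_dish: a fixed dish like clean_dish, empty at the start: the place for the clogged disc
- parts_tray: fixed shallow rectangular steel tray, 200 mm along its own x, 116 mm along its own y, walls 3 mm, rim top 10 mm above the table, inner floor 3 mm above the table; empty at the start, room for cap and ring side by side along its x. Origin: centre of the underside

How it is judged (in metres and radians):
On the way, in this order (a step that is already met when the one before it is completed fails the run):
1. cap and ring both stand upright in the parts tray (x of cap in the frame of parts_tray between -0.09 and 0.09 m and y of cap in the frame of parts_tray between -0.05 and 0.05 m and z of each of cap, ring in the frame of parts_tray below 0.006 m and angle between each of cap, ring's own z axis and vertical below 0.1 rad and x of ring in the frame of parts_tray between -0.09 and 0.09 m and y of ring in the frame of parts_tray between -0.05 and 0.05 m), for 0.2 s.
2. the clogged disc lies flat in the dish that was empty (horizontal distance between clogged_disc and empty_dish below 0.014 m and z of clogged_disc in the frame of empty_dish below 0.006 m and angle between clogged_disc's own z axis and vertical below 0.08 rad), for 0.2 s.
At the end, for the whole second after the job is handed in: Clean disc flat in the seat (within 4 mm of the cell axis), ring standing flat on it (within 8 mm), cap upright and fully down inside the ring; clogged disc flat in the formerly empty dish, within 14 mm of its centre; all released and at rest (all of step 2 and horizontal distance between clean_disc and cell below 0.004 m and z of clean_disc in the frame of cell below 0.0135 m and angle between clean_disc's own z axis and vertical below 0.04 rad and horizontal distance between ring and cell below 0.008 m and z of ring in the frame of cell between 0.023 and 0.029 m and angle between the z axis of ring and the z axis of cell, either way round below 0.06 rad and horizontal distance between cap and ring below 0.004 m and z of cap in the frame of cell between 0.023 and 0.029 m and angle between cap's own z axis and vertical below 0.06 rad and linear speed of each of cap, ring, clean_disc, clogged_disc below 0.01 m/s); the robot touches nothing.
It fails at once if the clean disc is dropped (falls freely faster than 0.5 m/s, some 13 mm) (linear speed of clean_disc above 0.5 m/s and contact force between the fingers and clean_disc below 0.01 N).
It fails at once if the clogged disc is dropped (falls freely faster than 0.5 m/s, some 13 mm) (linear speed of clogged_disc above 0.5 m/s and contact force between the fingers and clogged_disc below 0.01 N).
It also fails if it takes over 141 s, if anything falls off the work surface, if the arm or the gripper's body presses on something with over 40 N, if the wrist force passes 120 N, or if a joint passes its speed limit or range.

ROBOT

A 6-joint arm with a two-finger parallel gripper is mounted at the origin on the work surface; the furniture and walls round the work are solid. World frame = base frame: x ahead of the robot, y to its left, z up, the work surface at z = 0. Lengths are in mm, angles in rad, forces in N, time in s.
With the tool pointing down it reaches from about 400 to 925 mm from the base axis. Payload 12.5 kg.
Tool frame: the origin (TCP) lies at the very end of the fingers, on their centre line; the grasp point (between the pads) lies 19 mm behind it; x points along the fingers, y is the direction in which the jaws open and shut, and the axes are right-handed (so a half turn about x gives the same grasp; the last joint's range is limited). The gripper opens to 95 mm and grips with 3 to 60 N. Pads are 20 mm wide; open, the fingers measure 119 mm over their backs; the gripper's body (75 mm by 180 mm) begins 59 mm behind the grasp point.
Start: joints at [1.209, 0.491, 1.559, -0, 1.092, -0.106], TCP at [158.119, 604.686, 214.661] pointing down, gripper open.
Joint ranges: [-3.1, 3.1], [-0.84, 2.19], [0.05, 2.79], [-1.13, 4.28], [0.06, 2.93], [-2.69, 2.69]. Speed limits (rad/s): [2.22, 2.22, 2.79, 3.14, 3.14, 3.14].

INTERFACE

Orientations are given as [roll, pitch, yaw] about the fixed x, y, z axes, in that order (R = Rz(yaw) Ry(pitch) Rx(roll)).
In Python, from cell import * gives the robot as it stands.
- The arm moves only by the tool step_arm, never from a script. Its argument "steps" is a list of rows, each a list of 4 numbers: the shift along the tool's x, y, z in units of 50 mm (1.0 is 50 mm), then the turn about the tool's x in units of 8 degrees (1.0 is 8 degrees). A call has 1 to 20 rows; each row shifts and turns the commanded pose from where the row before left it, along the tool's axes as they then stand; what a row does not reach is not made up. A row lasts 1/8 s, in which the tool goes at most 62.5 mm and 10.7 degrees, less where a joint would pass 70% of its speed; a pose out of reach is approached as far as the arm can. A call is refused whole if a number of a shift passes 1 or a number of a turn 1, either way. A call with a gripper value outside its range is refused whole. "jaw" is the closure, from 0 (fully open) to 1 (shut), set as the call begins (left out, the last holds). The fingers move at their own pace and stop on an object; the grip force is fixed at half the most. Time passes only in rows, so rows that do not move let the fingers close. It gives the time, the measured TCP pose, the force and the opening at its end, in the units of the state.
- state(): the state, without advancing time (a new reading comes with each control period).
- read_camera(name): name is "scene" or "top"; returns the picture (480x640x3 uint8, red, green, blue); there is no depth.
- camera_info(name): a dict with "mtx" (3x3 intrinsics, pixels), "eye" and "attitude" of the camera in the world. Camera axes: x right, y down, z forward; pixel columns grow to the right and rows downward; lengths in mm; the calibration is good to about 2 mm. A picture is of the moment at which its call begins. camera_info takes no time and is no camera call.
- job_done(): hands the job in, once; it reports no verdict.
The state is a dict: "t": time; "joints": joint angles; "qvel": joint speeds; "tau": joint torques, N m; "eef_pos": TCP position; "tcp_rot": TCP orientation; "ft_force": force on the tool from outside, world axes, zero at the start; "moment": the same for the moment, N m; "opening": opening from 0.0 (shut) to 1.0 (fully open).
Only numpy, scipy, OpenCV 4.12 (cv2) and the standard library are available. Lean on these libraries where they do the work, as an engineer would, in place of code of your own. Each camera call takes 0.05 s, during which the arm holds its last target.

## Working session

There is one attempt and no reset: what is moved stays moved. The work goes in short steps, Python scripts to look and compute and a tool call to move; the robot and the scene stay as the last step left them, time stands still between calls to the robot, and variables do not carry over. Pictures are saved under pics/ and viewed, and the job is handed in when it is done.

Besides the shell and the picture viewer there is one more tool, called in YAML: its name, and indented under it one key for each argument. step_arm: Moves the arm, as the interface text tells. Its arguments: {"type":"object","properties":{"steps":{"type":"array","items":{"type":"array","items":{"type":"number"}}},"jaw":{"type":"number"}},"required":["steps"]}

```bash
mkdir -p pics; ls; python3 - <<'E'
from cell import *
import cv2
print(state())
for n in ("scene","top"):
    print(camera_info(n)); cv2.imwrite(f"pics/{n}0.png",read_camera(n)[:,:,::-1])
E
```

```text
pics
{'t': 0.0, 'joints': array([ 1.20935905e+00,  4.91566786e-01,  1.55946573e+00,  4.24111243e-06,
        1.09169946e+00, -1.05630290e-01]), 'qvel': array([-1.52314320e-05,  9.18935680e-05,  1.56483922e-03,  1.25699699e-03,
        9.75984707e-07, -8.54067210e-05]), 'tau': array([-2.04835334e-03, -6.12648869e+01, -2.58169073e+01,  6.91555697e-02,
        4.84182313e-02, -1.11619686e-04]), 'eef_pos': array([158.04719718, 604.42654264, 214.05165405]), 'tcp_rot': array([-1.67972801,  1.56965699, -1.93553696]), 'ft_force': array([ 0.04206214, -0.31577455,  0.28327102]), 'moment': array([0.02168576, 0.05854171, 0.03839441]), 'opening': 0.9964164843693795}
{'mtx': array([[555.1096389 ,   0.        , 315.43408687],
       [  0.        , 555.1096389 , 248.4483096 ],
       [  0.        ,   0.        ,   1.        ]]), 'eye': array([-293.50600064, -480.52944073,  586.16207179]), 'attitude': array([-2.13918058,  0.0088938 , -0.98652443])}
{'mtx': array([[599.23809187,   0.        , 319.53789474],
       [  0.        , 599.23809187, 236.75931218],
       [  0.        ,   0.        ,   1.        ]]), 'eye': array([ 165.9210291 ,  -12.34444249, 1317.65679251]), 'attitude': array([-2.94460546,  0.00715786, -1.56198105])}
```

View pics/scene0.png

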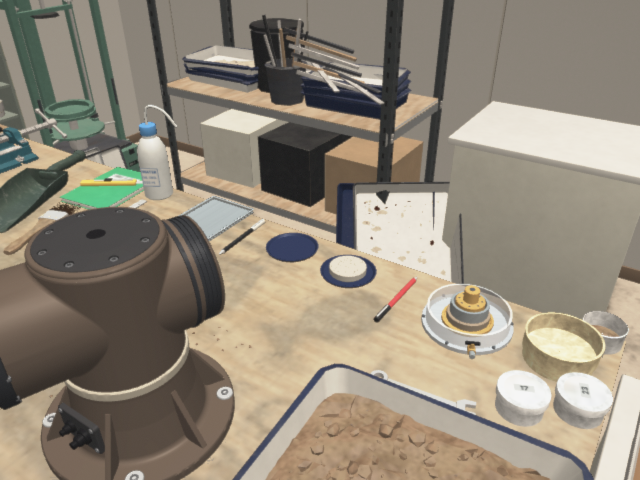

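View pics/top0.png

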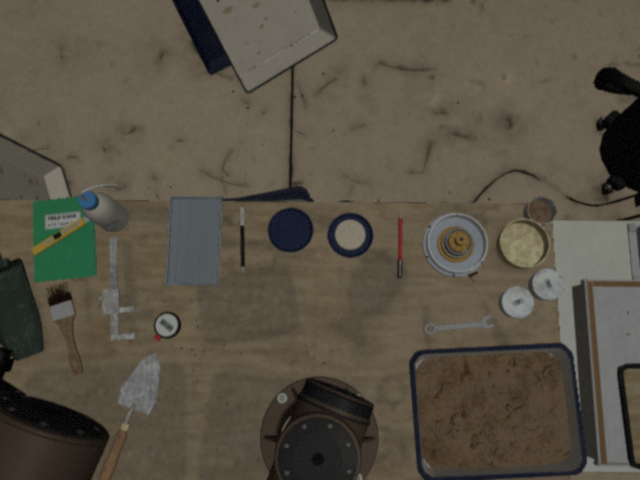

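```bash
cat > h.py <<'E'
from cell import *
import cv2, numpy as np
from scipy.spatial.transform import Rotation as Ro
def cam(n):
    c=camera_info(n); return c['mtx'],c['eye'],Ro.from_euler('xyz',c['attitude']).as_matrix()
def ray(n,u,v,z):
    K,e,R=cam(n); d=R@np.linalg.solve(K,[u,v,1.]); return e+d*(z-e[2])/d[2]
def proj(n,p):
    K,e,R=cam(n); q=K@(R.T@(np.asarray(p,float)-e)); return q[:2]/q[2]
def rayfit(n,pts,z):  # pts -> plane -> circle (lsq)
    P=np.array([ray(n,u,v,z)[:2] for u,v in pts]); A=np.c_[2*P,np.ones(len(P))]
    s=np.linalg.lstsq(A,(P**2).sum(1),rcond=None)[0]; r=np.sqrt(s[2]+s[0]**2+s[1]**2)
    res=np.linalg.norm(P-s[:2],axis=1)-r
    return s[:2],r,res.std(),P
def snap(n,name):
    im=read_camera(n)[:,:,::-1].copy(); cv2.imwrite(f"pics/{name}.png",im); return im
def tool():
    s=state(); R=Ro.from_euler('xyz',s['tcp_rot']).as_matrix(); return s['eef_pos'],R
E
python3 - <<'E'
from h import *
p,R=tool(); print(p,R.round(3))
for n,b,(x0,y0,x1,y1) in (("top","top0",(150,190,500,290)),("scene","scene0",(180,185,530,380))):
    im=cv2.imread(f"pics/{b}.png")
    print(n,proj(n,[0,0,0]))
    c=im[y0:y1,x0:x1]; c=cv2.resize(c,None,fx=800/c.shape[1],fy=800/c.shape[1],interpolation=cv2.INTER_CUBIC)
    c=cv2.convertScaleAbs(c,alpha=1.5 if n=="top" else 1.0); cv2.imwrite(f"pics/{b}z.png",c)
    hsv=cv2.cvtColor(im,cv2.COLOR_BGR2HSV)
    m=cv2.inRange(hsv,(105,120,20),(130,255,140))
    for cc in cv2.findContours(m,cv2.RETR_EXTERNAL,cv2.CHAIN_APPROX_NONE)[0]:
        if cv2.contourArea(cc)<400: continue
        pts=cv2.convexHull(cc)[:,0,:]
        f=rayfit(n,pts,7.5); print("navy",cv2.boundingRect(cc),f[:3])
E
```

```text
[158.04063484 604.47442146 214.12207079] [[-0.     0.253  0.967]
 [-0.001  0.967 -0.253]
 [-1.    -0.001 -0.   ]]
top [317.45699623 436.77597415]
navy (269, 209, 43, 42) (array([443.21616102,  65.37424041]), np.float64(47.32843824766778), np.float64(0.4667062304871117))
navy (178, 0, 33, 47) (array([952.07185335, 316.22725129]), np.float64(56.40343432484127), np.float64(13.451013321707336))
scene [141.61802968 413.05937552]
```

```bash
sleep 0
```

```text
(no output)
```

View pics/top0z.png

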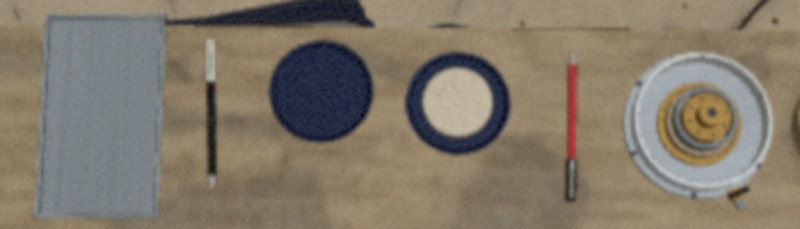

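View pics/scene0z.png

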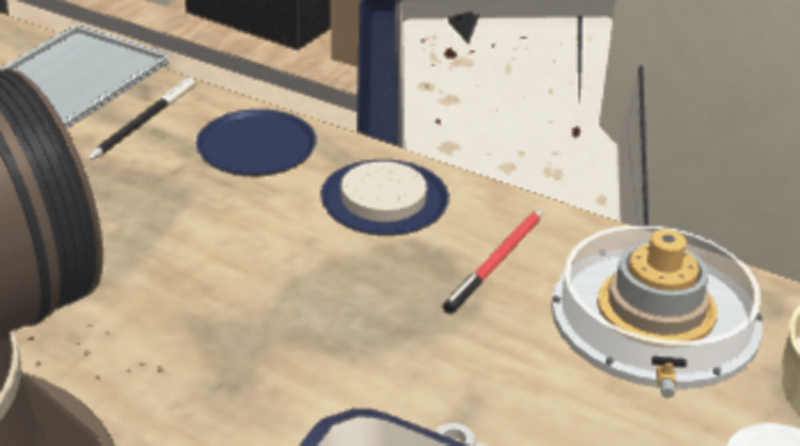

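```bash
python3 - <<'E'
from h import *
a=cv2.imread("pics/top0.png");b=cv2.imread("pics/scene0.png")
for y,x in((230,291),(217,350),(252,350),(235,350),(230,268),(243,425),(243,432),(240,455),(215,452),(248,195)): print("top",x,y,a[y,x],cv2.cvtColor(a[y:y+1,x:x+1],cv2.COLOR_BGR2HSV)[0,0])
for y,x in((247,292),(277,330),(268,348),(215,215)): print("sc",x,y,b[y,x],cv2.cvtColor(b[y:y+1,x:x+1],cv2.COLOR_BGR2HSV)[0,0])
E
```

```text
top 291 230 [43 29 25] [113 107  43]
top 350 217 [45 32 28] [113  96  45]
top 350 252 [45 30 25] [113 113  45]
top 350 235 [103 120 125] [ 23  45 125]
top 268 230 [48 40 37] [112  58  48]
top 425 243 [103 101  98] [102  12 103]
top 432 243 [116 114 108] [ 98  18 116]
top 455 240 [27 48 62] [ 18 144  62]
top 452 215 [100 101  99] [ 75   5 101]
top 195 248 [89 86 81] [101  23  89]
sc 292 247 [95 65 57] [114 102  95]
sc 330 277 [95 66 58] [114  99  95]
sc 348 268 [207 225 232] [ 22  27 232]
sc 215 215 [192 193 185] [ 86  11 193]
```

```bash
cat >> h.py <<'E'
def cont(im,lo,hi,roi,minA=150,close=0):
    x0,y0,x1,y1=roi; hsv=cv2.cvtColor(im,cv2.COLOR_BGR2HSV); m=np.zeros(hsv.shape[:2],np.uint8)
    m[y0:y1,x0:x1]=cv2.inRange(hsv,lo,hi)[y0:y1,x0:x1]
    if close: m=cv2.morphologyEx(m,cv2.MORPH_CLOSE,np.ones((close,close)))
    cs=[c for c in cv2.findContours(m,cv2.RETR_EXTERNAL,cv2.CHAIN_APPROX_NONE)[0] if cv2.contourArea(c)>minA]
    return sorted(cs,key=cv2.contourArea,reverse=True)
def hullfit(n,c,z):
    return rayfit(n,cv2.convexHull(c)[:,0,:],z)[:3]
E
python3 - <<'E'
from h import *
a=cv2.imread("pics/top0.png");b=cv2.imread("pics/scene0.png")
N=((108,70,20),(122,255,140))
for nm,n,im,roi in(("empty","top",a,(260,200,320,260)),("clean","top",a,(322,205,380,262)),("empty","scene",b,(260,225,322,268)),("clean","scene",b,(315,245,380,295))):
    c=cont(im,*N,roi,close=3)[0]; print(nm,n,cv2.boundingRect(c),hullfit(n,c,7.5))
c=cont(a,(10,25,90),(35,90,255),(334,218,366,252))[0]; print("clean disc top",hullfit("top",c,17))
c=cont(b,(10,10,190),(35,60,255),(325,253,372,288))[0]; print("clean disc scene",cv2.boundingRect(c))
# yellow brass boss / seat
for n,im,roi in (("top",a,(425,212,490,275)),("scene",b,(425,280,512,342))):
    for c in cont(im,(12,110,40),(30,255,255),roi,20): print("brass",n,cv2.boundingRect(c),cv2.contourArea(c),)
# tray
for c in cont(a,(90,12,60),(112,60,130),(160,190,230,290))[:1]:
    r=cv2.minAreaRect(c); print(r,[ray("top",*q,8).round(0)[:2] for q in cv2.boxPoints(r)])
for n,im,roi in (("top",a,(415,205,495,285)),("scene",b,(415,275,520,360))):
    x0,y0,x1,y1=roi; c=cv2.resize(im[y0:y1,x0:x1],None,fx=7,fy=7,interpolation=cv2.INTER_CUBIC)
    c=cv2.convertScaleAbs(c,alpha=1.7 if n=="top" else 1.0);cv2.imwrite(f"pics/cell_{n}.png",c)
E
```

```text
empty top (269, 209, 43, 42) (array([443.41440126,  65.47628537]), np.float64(48.4319426116446), np.float64(0.3964507423107885))
clean top (328, 214, 44, 43) (array([432.52898539, -68.22698903]), np.float64(48.327506780373575), np.float64(0.2601931549347877))
empty scene (267, 234, 50, 27) (array([440.74309838,  66.84425655]), np.float64(49.12579004030467), np.float64(0.5807702595339975))
clean scene (321, 258, 54, 29) (array([430.23464348, -66.64922459]), np.float64(49.41480965706168), np.float64(0.4616911908476091))
clean disc top (array([431.80334177, -67.76348187]), np.float64(33.05321673991152), np.float64(0.21435698377275905))
clean disc scene (330, 256, 36, 21)
brass top (448, 231, 22, 21) 329.0
brass top (438, 227, 35, 35) 123.0
brass scene (456, 286, 30, 26) 501.0
brass scene (442, 307, 51, 27) 146.5
((193.5603790283203, 241.111328125), (52.385292053222656, 88.09069061279297), 2.4895529747009277) [array([319., 337.]), array([519., 340.]), array([514., 221.]), array([315., 222.])]
```

View pics/cell_top.png

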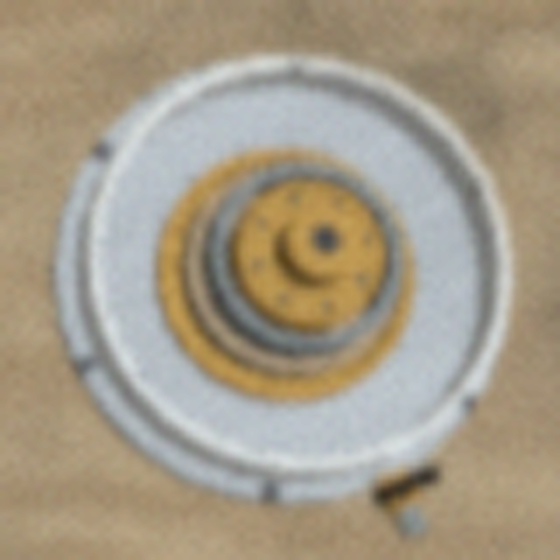

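View pics/cell_scene.png

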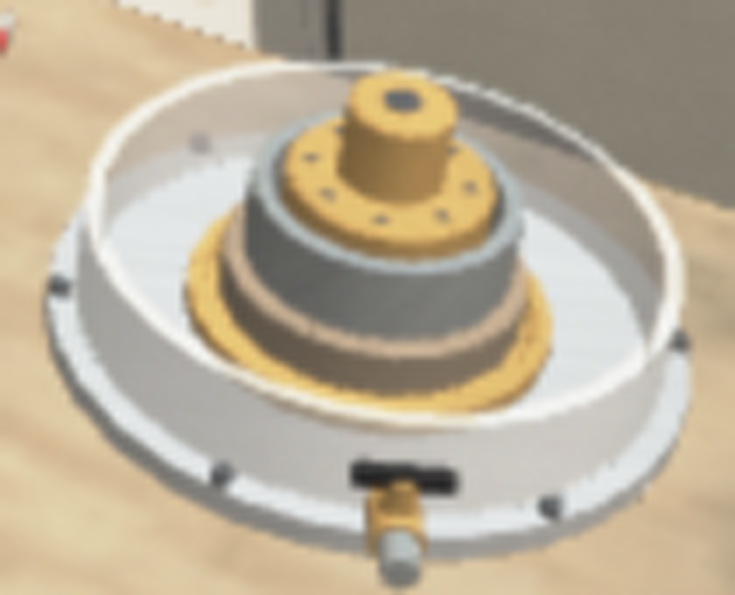

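```bash
python3 - <<'E'
from h import *
a=cv2.imread("pics/top0.png");b=cv2.imread("pics/scene0.png")
T=lambda x,y:(415+x/7-.5,205+y/7-.5); S=lambda x,y:(415+x/7-.5,275+y/7-.5)
for nm,q,z in (("rim",T(298.5,265),34),("lip",T(285,275),15),("ring",T(304.5,260),46),("bosshole",T(325,240),70)): print(nm,ray("top",*q,z).round(1))
print("scene boss hole",ray("scene",*S(402,100),70))
# scene rim ellipse points z34 outer
pts=[S(*p) for p in((90,190),(345,65),(685,270),(470,427),(220,365),(550,120),(680,310))]
print("scene rim",rayfit("scene",pts,34)[:3])
pts=[S(*p) for p in((245,195),(522,215),(400,270),(310,245),(290,120),(480,245))]
print("scene ring top",rayfit("scene",pts,46)[:3])
pts=[S(*p) for p in((186,285),(549,330),(215,215),(300,390),(410,412),(500,395),(200,335))]
print("scene lip",rayfit("scene",pts,15)[:3])
hsv=cv2.cvtColor(a,cv2.COLOR_BGR2HSV);m=cv2.inRange(hsv,(12,110,30),(30,255,255));m[:, :430]=0;m[:,485:]=0;m[:215]=0;m[268:]=0
pts=cv2.convexHull(np.argwhere(m)[:,::-1].astype(np.int32))[:,0,:];f=rayfit("top",pts,15);print("top lip hull",f[:3])
# drain
print("drain top",ray("top",*T(405,505),20),"scene",ray("scene",*S(400,545),20))
E
```

```text
rim [ 411.8 -300.5   34. ]
lip [ 412.2 -300.4   15. ]
ring [ 411.1 -299.7   46. ]
bosshole [ 412.7 -300.7   70. ]
scene boss hole [ 412.06234316 -298.24405269   70.        ]
scene rim (array([ 410.6444267 , -299.81625739]), np.float64(64.6348096662489), np.float64(0.5376999237998646))
scene ring top (array([ 411.2764801 , -296.70226542]), np.float64(29.427248751125852), np.float64(1.2876719703080488))
scene lip (array([ 411.59311187, -297.59866959]), np.float64(40.761440034620286), np.float64(0.9052654370183991))
top lip hull (array([ 411.09434084, -298.89848816]), np.float64(37.902536193192994), np.float64(1.3141307420733574))
drain top [ 338.80430064 -333.98494775   20.        ] scene [ 331.19466405 -334.84229311   20.        ]
```

step_arm:
  steps:
    - [0,0,0,-0.92]
    - [0,0,0,-0.92]
    - [0,-0.7,0.54,0]
    - [0,-0.7,0.54,0]
    - [0,-0.7,0.54,0]
    - [0,-0.7,0.54,0]
    - [0,-0.7,0.54,0]
    - [0,-0.7,0.54,0]
    - [0,-0.7,0.54,0]
    - [0,-0.7,0.54,0]
    - [0,-0.7,0.54,0]
    - [0,-0.7,0.54,0]
    - [0,0,0,0]
  jaw: 0.4

```text
t: 1.72
eef_pos: [429.8, 253.1, 214.4]
tcp_rot: [-2.32, 1.57, -2.322]
ft_force: [-0.6, 0.7, 0.2]
opening: 0.597
```

step_arm:
  steps:
    - [0,-0.92,-0.03,0]
    - [0,-0.92,-0.03,0]
    - [0,-0.92,-0.03,0]
    - [0,-0.92,-0.03,0]
    - [0,-0.92,-0.03,0]
    - [0,-0.92,-0.03,0]
    - [0,-0.92,-0.03,0]
    - [0,-0.92,-0.03,0]
    - [0,-0.92,-0.03,0]
    - [0,-0.92,-0.03,0]
    - [0,-0.92,-0.03,0]
    - [0,-0.92,-0.03,0]
    - [0,0,0,0]
    - [0,0,0,0]

```text
t: 3.48
eef_pos: [411.1, -296.0, 214.3]
tcp_rot: [2.121, 1.57, 2.122]
ft_force: [-0.1, 0.5, -0.6]
opening: 0.604
```

```bash
python3 - <<'E'
from h import *
print(state()['joints'],tool())
for n in("top","scene"): snap(n,n+"1"); print(n,proj(n,state()['eef_pos']))
b=cv2.imread("pics/scene1.png")[150:370,370:640]; cv2.imwrite("pics/scene1z.png",cv2.resize(b,None,fx=2.9,fy=2.7))
E
```

```text
[-7.54737029e-01  3.24269368e-01  1.84378844e+00  3.77460474e-04
  9.74687051e-01 -2.32694779e+00] (array([ 411.07782156, -296.02965813,  214.27566671]), array([[-6.25308024e-04, -1.20202110e-03,  9.99999082e-01],
       [ 1.01688985e-03,  9.99998760e-01,  1.20265659e-03],
       [-9.99999287e-01,  1.01764095e-03, -6.24084926e-04]]))
top [475.54101566 224.76615076]
scene [484.70830393 205.8162279 ]
```

View pics/scene1.png

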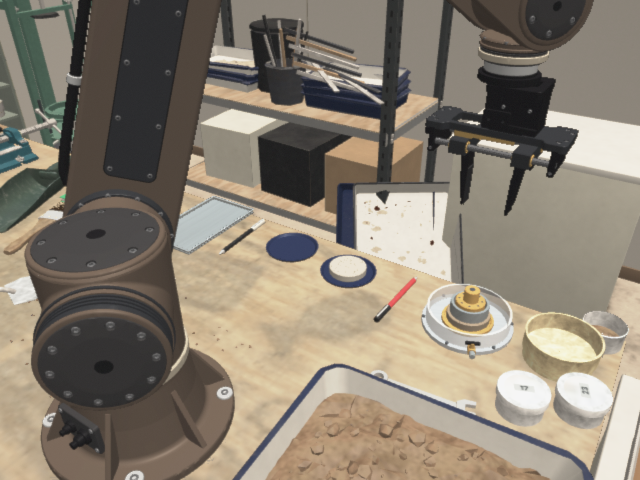

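```bash
python3 - <<'E'
from h import *
a=cv2.imread("pics/top1.png");x0,y0=435,180
c=cv2.resize(a[y0:y0+100,x0:x0+100],None,fx=6,fy=6,interpolation=cv2.INTER_CUBIC);c=cv2.convertScaleAbs(c,alpha=1.8)
b=cv2.imread("pics/scene1.png")[140:225,420:590];b=cv2.resize(b,None,fx=4.6,fy=4.6,interpolation=cv2.INTER_CUBIC)
cv2.imwrite("pics/t1z.png",c);cv2.imwrite("pics/s1z.png",b)
E
```

```text
(no output)
```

View pics/t1z.png

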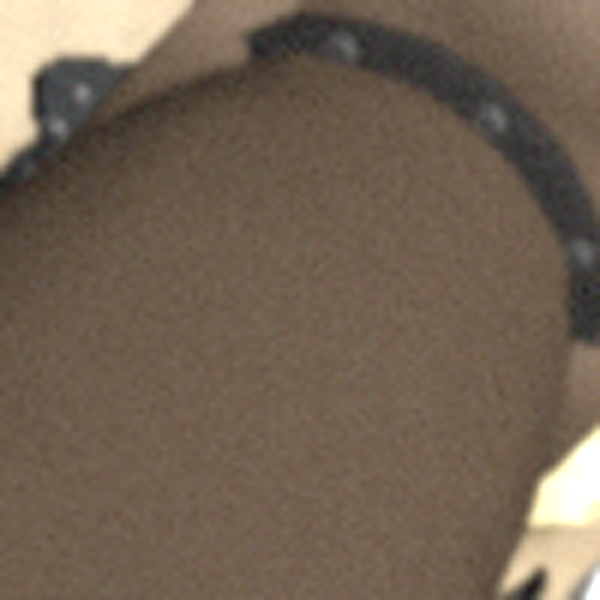

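View pics/s1z.png

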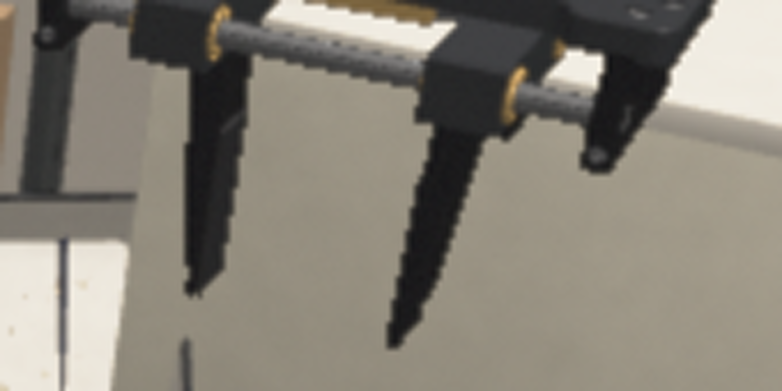

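step_arm:
  steps:
    - [0.6,-0.03,0.0,0]
    - [0.6,-0.03,0,0]
    - [0.6,0,0,0]
    - [0.6,0,0,0]
    - [0.2,0,0,0]
    - [0,0,0,0]

```text
t: 4.32
eef_pos: [411.3, -299.5, 84.7]
tcp_rot: [2.216, 1.57, 2.218]
ft_force: [0.2, -0.3, -0.3]
opening: 0.599
```

```bash
python3 - <<'E'
from h import *
p=state()['eef_pos'];print(p)
for n in("top","scene"): snap(n,n+"2"); print(n,proj(n,p),proj(n,[p[0],p[1],70]))
b=cv2.imread("pics/scene2.png")[220:350,410:540]; cv2.imwrite("pics/scene2z.png",cv2.resize(b,None,fx=4.5,fy=4.5,interpolation=cv2.INTER_CUBIC))
E
```

```text
[ 411.32385909 -299.51485272   84.70291239]
top [461.94183332 238.06415996] [460.37355288 239.40813737]
scene [473.93512201 281.5681832 ] [472.55505008 289.29450698]
```

View pics/scene2z.png

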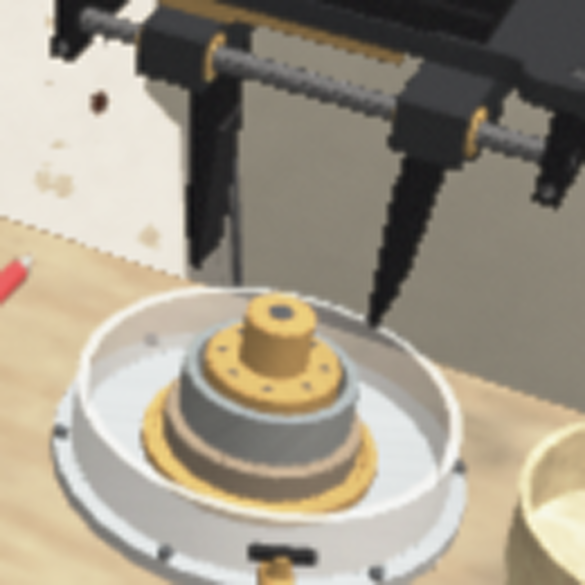

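```bash
python3 - <<'E'
from h import *
print(ray("scene",470.7,288.2,70),ray("scene",472.4,289.3,70))
E
```

```text
[ 412.49149248 -296.11989287   70.        ] [ 411.18125087 -299.3195815    70.        ]
```

step_arm:
  steps:
    - [0.3,0.03,0.01,0]
    - [0.3,0,0,0]
    - [0.05,0,0,0]
    - [0,0,0,0]

```text
t: 4.92
eef_pos: [411.5, -298.5, 51.7]
tcp_rot: [2.297, 1.57, 2.298]
ft_force: [0.1, 0.3, -0.3]
opening: 0.597
```

step_arm:
  steps:
    - [0,0,0,0]
    - [0,0,0,0]
    - [0,0,0,0]
    - [0,0,0,0]
  jaw: 1.0

```text
t: 5.42
eef_pos: [411.7, -298.5, 52.2]
tcp_rot: [0.019, 1.571, 0.02]
ft_force: [0.8, -0.3, -0.8]
opening: 0.239
```

step_arm:
  steps:
    - [0,0,0,0]
    - [0,0,0,0]
    - [-0.1,0,0,0]
    - [-0.2,0,0,0]
    - [-0.3,0,0,0]
    - [-0.4,0,0,0]
    - [-0.5,0,0,0]
    - [-0.5,0,0,0]
    - [-0.4,0,0,0]
    - [0,0,0,0]

```text
t: 6.68
eef_pos: [412.0, -298.9, 174.0]
tcp_rot: [-0.723, 1.567, -0.722]
ft_force: [-0.4, 0.0, -1.6]
opening: 0.239
```

```bash
python3 - <<'E'
from h import *
p=state()['eef_pos'];print(p)
for n in("top","scene"): snap(n,n+"3"); print(n,proj(n,p))
b=cv2.imread("pics/scene3.png")[160:350,400:590]; cv2.imwrite("pics/scene3z.png",cv2.resize(b,None,fx=3.1,fy=3.1,interpolation=cv2.INTER_CUBIC))
E
```

```text
[ 412.03760582 -298.86650025  173.98371715]
top [471.94838853 228.82919973]
scene [482.63145406 231.0329526 ]
```

View pics/scene3z.png

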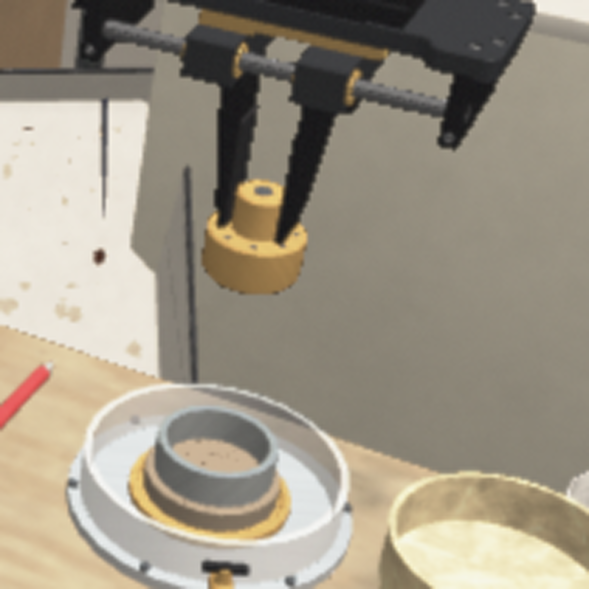

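step_arm:
  steps:
    - [0,0.6,0.1,0]
    - [0,0.95,0.1,0]
    - [0,0.95,0,0]
    - [0,0.95,0,0]
    - [0,0.95,0,0]
    - [0,0.95,0,0]
    - [0,0.95,0,0]
    - [0,0.95,0,0]
    - [0,0.95,0,0]
    - [0,0.95,-0.1,0]
    - [0,0.95,-0.2,0]
    - [0,0.95,-0.3,0]
    - [0,0.6,-0.3,0]
    - [0,0,0,0]
    - [0,0,0,0]

```text
t: 8.65
eef_pos: [375.8, 283.6, 171.6]
tcp_rot: [-2.588, 1.57, -2.586]
ft_force: [1.1, -0.4, -1.4]
opening: 0.238
```

```bash
python3 - <<'E'
from h import *
print("hole3",proj("scene",[412,-298.9,192]))
p=state()['eef_pos'];print(p)
b=snap("scene","scene4"); print(proj("scene",p)); snap("top","top4")
x0,y0=160,140
cv2.imwrite("pics/scene4z.png",cv2.resize(b[y0:y0+150,x0:x0+200],None,fx=4,fy=4,interpolation=cv2.INTER_CUBIC))
for q in ((315,222),(514,221),(519,340),(319,337)): print(proj("scene",[*q,8]))
E
```

```text
hole3 [484.58171157 220.18764901]
[375.84410488 283.55344863 171.56739898]
[175.66067567 155.42634877]
[187.84152829 252.25952428]
[253.46297629 210.43745374]
[214.02026221 196.04628844]
[147.97889482 234.65586238]
```

View pics/scene4z.png

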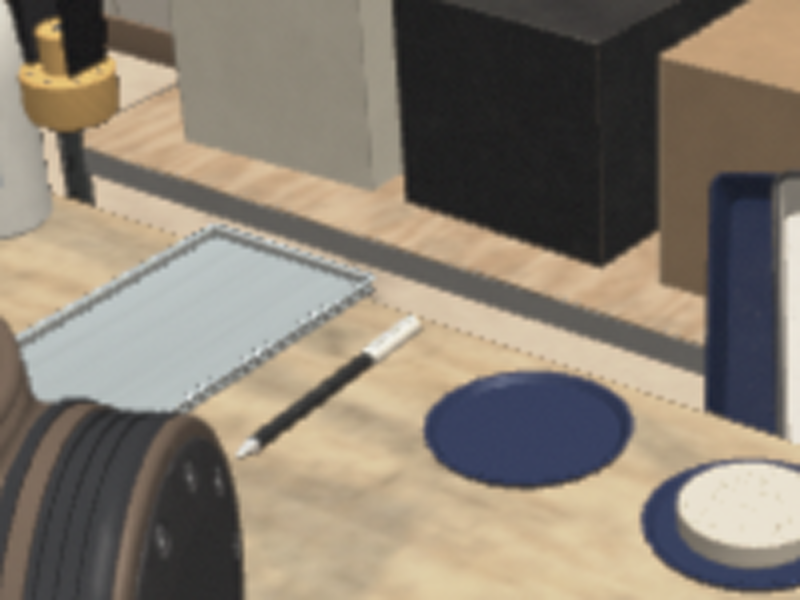

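View pics/top4.png

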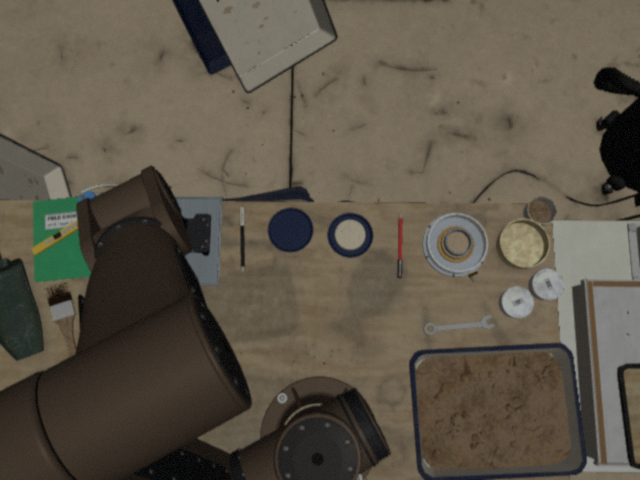

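step_arm:
  steps:
    - [0.5,-0.06,-0.08,0]
    - [0.6,0,0,0]
    - [0.6,0,0,0]
    - [0.6,0,0,0]
    - [0.4,0,0,0]
    - [0.05,0,0,0]
    - [0,0,0,0]

```text
t: 9.62
eef_pos: [372.4, 280.7, 35.0]
tcp_rot: [0.637, 1.57, 0.637]
ft_force: [0.6, 1.1, -1.7]
opening: 0.238
```

step_arm:
  steps:
    - [0.02,0,0,0]
    - [0.02,0,0,0]
    - [0,0,0,0]

```text
t: 10.0
eef_pos: [372.1, 281.0, 32.9]
tcp_rot: [0.626, 1.57, 0.627]
ft_force: [-0.5, 0.9, -1.7]
opening: 0.24
```

step_arm:
  steps:
    - [0.02,0,0,0]
    - [0.02,0,0,0]
    - [0.02,0,0,0]
    - [0,0,0,0]

```text
t: 10.5
eef_pos: [371.9, 280.9, 29.5]
tcp_rot: [-3.013, 1.571, -3.012]
ft_force: [-0.7, -0.5, -1.6]
opening: 0.24
```

step_arm:
  steps:
    - [0.02,0,0,0]
    - [0,0,0,0]

```text
t: 10.75
eef_pos: [372.0, 281.0, 29.2]
tcp_rot: [0.623, 1.57, 0.624]
ft_force: [-1.2, 0.2, 9.1]
opening: 0.242
```

step_arm:
  steps:
    - [0,0,0,0]
    - [0,0,0,0]
    - [0,0,0,0]
  jaw: 0.5

```text
t: 11.12
eef_pos: [372.0, 280.9, 28.6]
tcp_rot: [2.111, 1.571, 2.113]
ft_force: [0.3, -0.5, -0.5]
opening: 0.472
```

step_arm:
  steps:
    - [-0.3,0,0,0]
    - [-0.5,0,0,0]
    - [-0.8,0,0,0]
    - [-0.6,0,0,0]
    - [-0.1,-0.8,0.4,0]
    - [0,-0.95,0.4,0]
    - [0,-0.95,0,0]
    - [0,-0.95,0,0]
    - [0,-0.95,0,0]
    - [0,-0.95,0,0]
    - [0,-0.95,0,0]
    - [0,-0.95,0,0]
    - [0,-0.95,0,0]
    - [0,-0.95,0,0]
    - [0,-0.95,0,0]
    - [0,-0.95,0,0]
    - [0,0,0,0]
    - [0,0,0,0]
  jaw: 0.2

```text
t: 13.38
eef_pos: [412.2, -281.0, 143.3]
tcp_rot: [2.262, 1.57, 2.262]
ft_force: [-0.2, 0.8, 0.1]
opening: 0.798
```

```bash
python3 - <<'E'
from h import *
p=state()['eef_pos'];print(p)
b=snap("scene","scene5"); a=snap("top","top5"); print(proj("scene",p))
E
```

```text
[ 412.21605657 -280.96842532  143.31719964]
[467.78615062 245.37552106]
```

View pics/scene5.png

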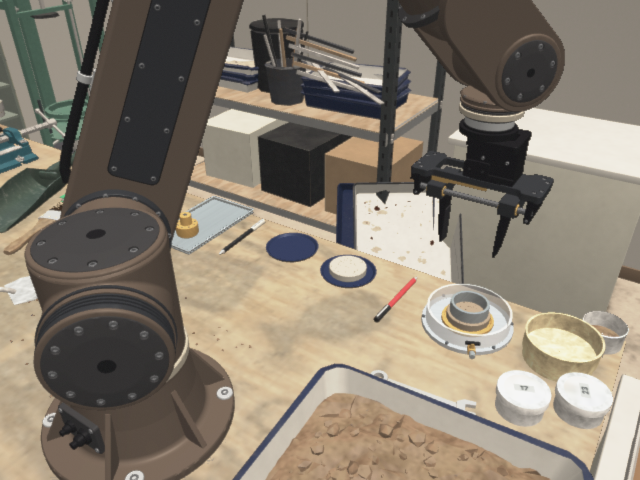

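View pics/top5.png

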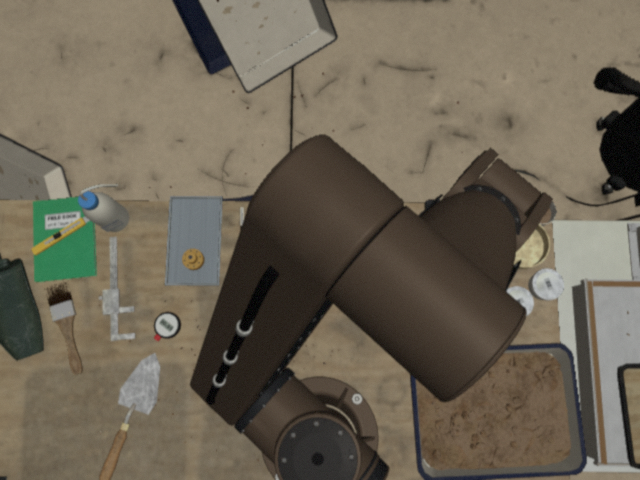

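```bash
python3 - <<'E'
from h import *
a=cv2.imread("pics/top5.png")
c=cont(a,(12,110,30),(30,255,255),(165,235,225,285),50)[0]
M=cv2.moments(c);print(cv2.boundingRect(c),hullfit("top",c,27), proj("top",[372,281,27]))
b=cv2.imread("pics/scene5.png")
c=cont(b,(12,110,30),(30,255,255),(150,200,225,245),20);print([cv2.boundingRect(q) for q in c],[proj("scene",[372,281+s,z]) for s,z in((0,47),(0,27))])
a=cv2.imread("pics/top4.png")[205:285,415:495]; cv2.imwrite("pics/t4z.png",cv2.convertScaleAbs(cv2.resize(a,None,fx=7,fy=7,interpolation=cv2.INTER_CUBIC),alpha=1.7))
E
```

```text
(183, 249, 21, 20) (array([372.09568042, 275.36096739]), np.float64(22.17899453888487), np.float64(0.5165667051996146)) [190.27446701 258.91549039]
[(176, 212, 22, 26)] [array([184.14714441, 214.28441592]), array([185.49226926, 222.93497804])]
```

View pics/t4z.png

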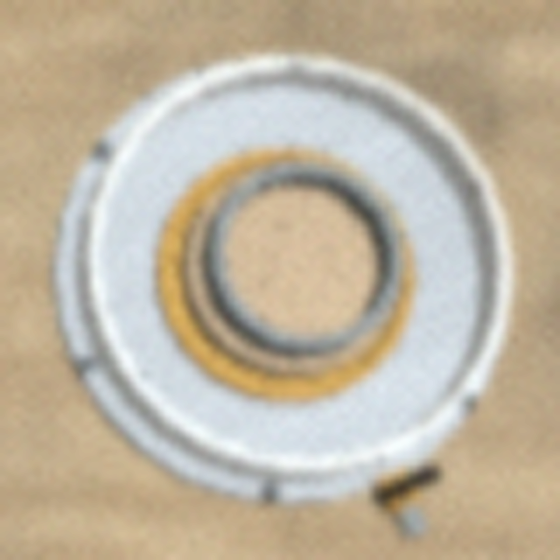

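step_arm:
  steps:
    - [0.2,-0.35,0,0]
    - [0.6,0,0,0]
    - [0.6,0,0,0]
    - [0.5,0,0,0]
    - [0.2,0,0,0]
    - [0.08,0,0,0]
    - [0,0,0,0]

```text
t: 14.35
eef_pos: [412.8, -299.2, 34.9]
tcp_rot: [-0.628, 1.57, -0.626]
ft_force: [0.9, 0.3, -0.6]
opening: 0.802
```

step_arm:
  steps:
    - [0,0,0,0]
    - [0,0,0,0]
    - [0,0,0,0]
    - [0,0,0,0]
  jaw: 1.0

```text
t: 14.85
eef_pos: [412.8, -299.1, 35.1]
tcp_rot: [-0.627, 1.57, -0.626]
ft_force: [-0.6, 0.6, 5.3]
opening: 0.63
```

step_arm:
  steps:
    - [0,0,0,0]
    - [-0.1,0,0,0]
    - [-0.2,0,0,0]
    - [-0.4,0,0,0]
    - [-0.6,0,0,0]
    - [-0.7,0,0,0]
    - [-0.4,0.3,0,0]
    - [0,0.7,0,0]
    - [0,0.95,0.1,0]
    - [0,0.95,0.1,0]
    - [0,0.95,0.1,0]
    - [0,0.95,0.1,0]
    - [0,0.95,0.1,0]
    - [0,0.95,0.1,0]
    - [0,0.95,0.1,0]
    - [0,0.95,0.1,0]
    - [0,0.95,0.1,0]
    - [0,0.95,0.1,0]
    - [0,0.9,0,0]
    - [0,0.0,0,0]

```text
t: 17.35
eef_pos: [461.6, 273.3, 155.0]
tcp_rot: [0.765, 1.57, 0.769]
ft_force: [-0.3, -0.6, -1.3]
opening: 0.627
```

```bash
python3 - <<'E'
from h import *
p=state()['eef_pos'];print(p)
b=snap("scene","scene6"); a=snap("top","top6"); print(proj("scene",p))
cv2.imwrite("pics/s6z.png",cv2.resize(b[130:280,160:360],None,fx=4,fy=4,interpolation=cv2.INTER_CUBIC))
E
```

```text
[461.59998734 273.32863723 154.9808692 ]
[211.59628466 149.87182575]
```

View pics/scene6.png

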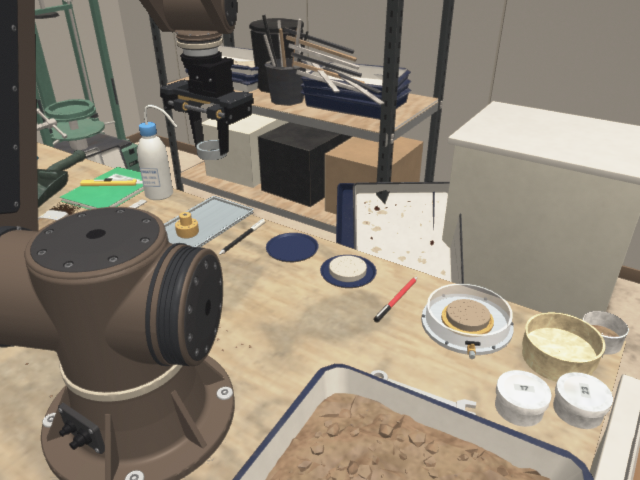

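step_arm:
  steps:
    - [0.5,0.12,0.04,0]
    - [0.7,0,0,0]
    - [0.7,0,0,0]
    - [0.5,0,0,0]
    - [0.3,0,0,0]
    - [0.05,0,0,0]
    - [0,0,0,0]

```text
t: 18.32
eef_pos: [464.4, 276.9, 17.8]
tcp_rot: [0.459, 1.57, 0.46]
ft_force: [-0.1, 0.2, -0.6]
opening: 0.631
```

step_arm:
  steps:
    - [0.02,0,0,0]
    - [0.02,0,0,0]
    - [0,0,0,0]

```text
t: 18.7
eef_pos: [464.0, 277.1, 15.3]
tcp_rot: [0.622, 1.57, 0.623]
ft_force: [-0.3, 0.3, -0.7]
opening: 0.628
```

step_arm:
  steps:
    - [0.02,0,0,0]
    - [0.02,0,0,0]
    - [0,0,0,0]

```text
t: 19.08
eef_pos: [463.9, 277.0, 13.0]
tcp_rot: [3.125, 1.571, 3.127]
ft_force: [0.2, 0.3, -1.8]
opening: 0.623
```

step_arm:
  steps:
    - [0.02,0,0,0]
    - [0,0,0,0]

```text
t: 19.32
eef_pos: [464.0, 277.1, 12.2]
tcp_rot: [0.906, 1.571, 0.907]
ft_force: [-0.4, 0.3, -0.7]
opening: 0.626
```

step_arm:
  steps:
    - [0.01,0,0,0]
    - [0,0,0,0]

```text
t: 19.58
eef_pos: [464.1, 277.1, 12.1]
tcp_rot: [0.512, 1.57, 0.513]
ft_force: [-1.7, -0.6, 6.3]
opening: 0.628
```

Contact. Release and lift, go toward the cell for the clogged disc.

step_arm:
  steps:
    - [0,0,0,0]
    - [0,0,0,0]
    - [0,0,0,0]
  jaw: 0.2

```text
t: 19.95
eef_pos: [464.0, 277.0, 11.6]
tcp_rot: [1.864, 1.571, 1.865]
ft_force: [0.2, 0.2, -0.4]
opening: 0.791
```

step_arm:
  steps:
    - [-0.2,0,0,0]
    - [-0.5,0,0,0]
    - [-0.8,0,0,0]
    - [-0.7,-0.2,0,0]
    - [-0.3,-0.8,-0.1,0]
    - [0,-0.95,-0.1,0]
    - [0,-0.95,-0.1,0]
    - [0,-0.95,-0.1,0]
    - [0,-0.95,-0.1,0]
    - [0,-0.95,-0.1,0]
    - [0,-0.95,-0.1,0]
    - [0,-0.95,-0.1,0]
    - [0,-0.95,-0.1,0]
    - [0,-0.95,-0.1,0]
    - [0,-0.95,-0.1,0]
    - [0,-0.95,0,0]
    - [0,0,0,0]
    - [0,0,0,0]
  jaw: 0.15

```text
t: 22.2
eef_pos: [409.3, -295.0, 136.8]
tcp_rot: [2.015, 1.57, 2.016]
ft_force: [-0.5, 0.6, 0.3]
opening: 0.85
```

```bash
python3 - <<'E'
from h import *
p=state()['eef_pos'];print(p)
b=snap("scene","scene7"); a=snap("top","top7"); print(proj("scene",p))
x0,y0=150,185
c1=cv2.resize(b[y0:y0+75,x0:x0+110],(770,525),interpolation=cv2.INTER_CUBIC)
cv2.imwrite("pics/s7z.png",c1)
c2=cv2.resize(a[190:290,160:230],(560,800)[0:2],interpolation=cv2.INTER_CUBIC); cv2.imwrite("pics/t7z.png",cv2.convertScaleAbs(cv2.resize(a[190:290,150:250],(590,590),interpolation=cv2.INTER_CUBIC),alpha=1.8))
cv2.imwrite("pics/s7c.png",cv2.resize(b[210:360,400:550],(600,600),interpolation=cv2.INTER_CUBIC))
E
```

```text
[ 409.30572312 -294.99591642  136.80003934]
[475.59804001 252.71778061]
```

View pics/s7z.png

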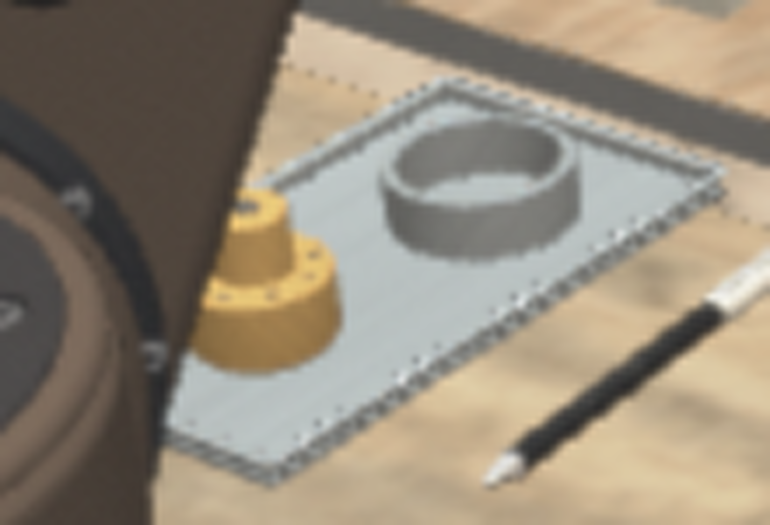

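View pics/t7z.png

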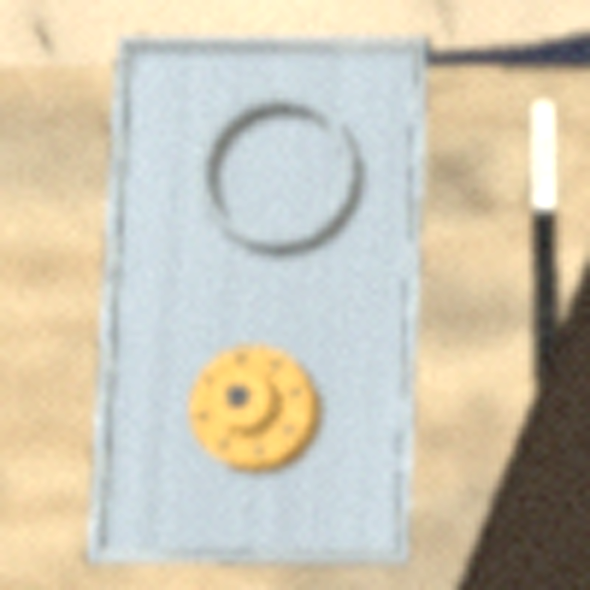

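View pics/s7c.png

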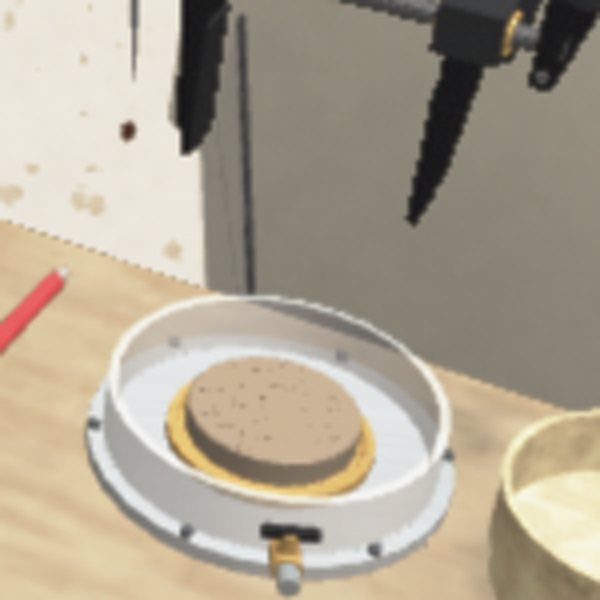

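```bash
python3 - <<'E'
from h import *
print(ray("top",189.8,256.5,47),ray("top",197.8,219.7,23))
b=cv2.imread("pics/scene7.png")
S=lambda x,y:(400+x/4-.5,210+y/4-.5)
print("disc top",rayfit("scene",[S(*p) for p in((187,395),(215,365),(260,356),(330,375),(361,420),(350,450),(300,466),(220,440),(195,415))],26)[:3])
print("tips",proj("scene",[409.3,-295,136.8]), np.add(S(190,150),S(411,222))/2)
E
```

```text
[374.05765591 277.74561156  47.        ] [460.82274147 269.68463486  23.        ]
disc top (array([ 411.22689152, -299.48910852]), np.float64(33.66441729642358), np.float64(0.8078820323153818))
tips [475.59936004 252.72038945] [474.625 256.   ]
```

step_arm:
  steps:
    - [0.3,-0.08,0.05,0]
    - [0.6,0,0,0]
    - [0.6,0,0,0]
    - [0.5,0,0,0]
    - [0.25,0,0,0]
    - [0.1,0,0,0]
    - [0,0,0,0]

```text
t: 23.18
eef_pos: [412.3, -299.5, 19.2]
tcp_rot: [-0.343, 1.571, -0.342]
ft_force: [-0.6, 0.6, -0.4]
opening: 0.85
```

step_arm:
  steps:
    - [0.02,0,0,0]
    - [0,0,0,0]

```text
t: 23.42
eef_pos: [412.3, -299.7, 18.6]
tcp_rot: [-0.672, 1.57, -0.671]
ft_force: [0.1, -0.4, -0.4]
opening: 0.849
```

step_arm:
  steps:
    - [0,0,0,0]
    - [0,0,0,0]
    - [0,0,0,0]
    - [0,0,0,0]
  jaw: 1.0

```text
t: 23.92
eef_pos: [412.2, -299.5, 18.3]
tcp_rot: [-0.056, 1.571, -0.055]
ft_force: [-0.7, 0.9, 4.7]
opening: 0.703
```

step_arm:
  steps:
    - [0,0,0,0]
    - [-0.05,0,0,0]
    - [-0.1,0,0,0]
    - [-0.2,0,0,0]
    - [-0.3,0,0,0]
    - [-0.5,0,0,0]
    - [-0.3,0,0,0]
    - [0,0.2,0.06,0]
    - [0,0.5,0.08,0]
    - [0,0.8,0.08,0]
    - [0,0.9,0.08,0]
    - [0,0.9,0.08,0]
    - [0,0.9,0.08,0]
    - [0,0.9,0.06,0]
    - [0,0.9,0.06,0]
    - [0,0.8,0,0]
    - [0,0.4,0,0]
    - [0,0.1,0,0]
    - [0,0,0,0]

```text
t: 26.3
eef_pos: [440.5, 65.5, 90.3]
tcp_rot: [3.028, 1.57, 3.03]
ft_force: [-0.1, -0.0, -0.3]
opening: 0.701
```

```bash
python3 - <<'E'
from h import *
p=state()['eef_pos'];print(p)
b=snap("scene","scene8"); a=snap("top","top8"); print(proj("scene",p))
cv2.imwrite("pics/s8z.png",cv2.resize(b[150:300,200:400],(800,600),interpolation=cv2.INTER_CUBIC))
x0,y0=415,205
cv2.imwrite("pics/t8c.png",cv2.convertScaleAbs(cv2.resize(a[205:285,415:495],(560,560),interpolation=cv2.INTER_CUBIC),alpha=1.7))
cv2.imwrite("pics/s8c.png",cv2.resize(b[275:360,415:520],(735,595),interpolation=cv2.INTER_CUBIC))
E
```

```text
[440.46893392  65.51267337  90.33337745]
[290.70396369 209.13811817]
```

View pics/s8z.png

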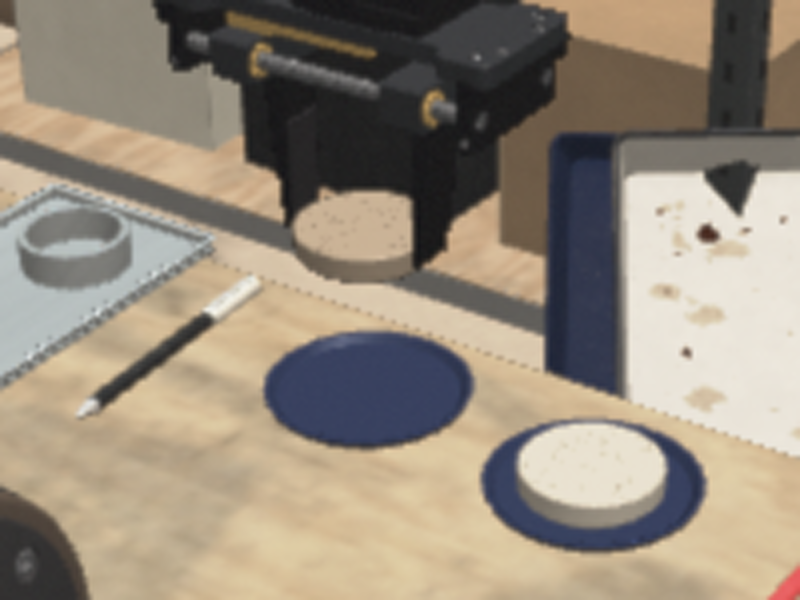

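View pics/t8c.png

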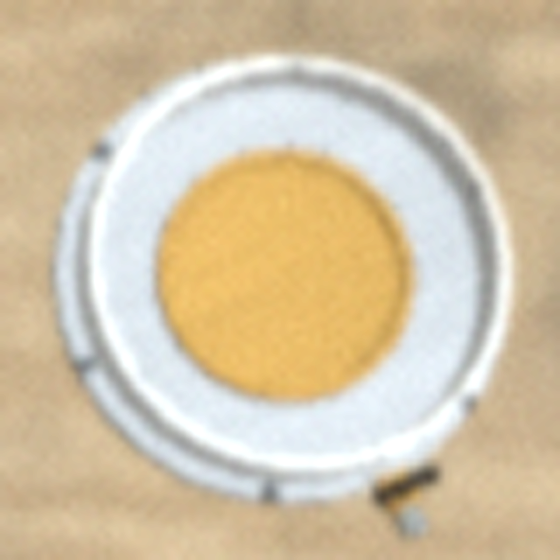

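View pics/s8c.png

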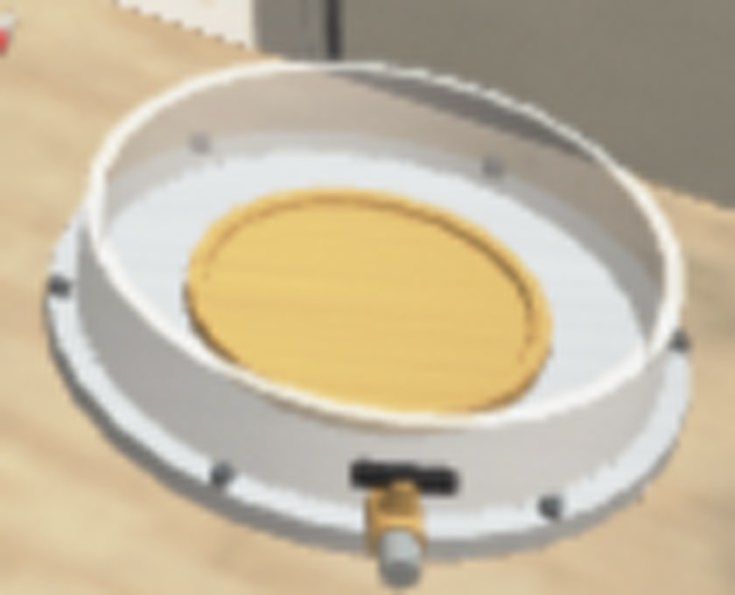

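```bash
python3 - <<'E'
from h import *
a=cv2.imread("pics/top8.png");b=cv2.imread("pics/scene8.png")
Y=((14,100,40),(30,255,255))
for n,im,roi in(("top",a,(430,220,480,266)),("scene",b,(435,298,500,336))):
    c=cont(im,*Y,roi,close=3)[0];print("lip",n,hullfit(n,c,15),cv2.boundingRect(c))
c=cont(a,(10,25,90),(35,90,255),(334,218,366,252))[0]; print("clean disc top",hullfit("top",c,17))
S=lambda x,y:(200+x/4-.5,150+y/4-.5)
print("clean scene",rayfit("scene",[S(*p) for p in((516,470),(530,445),(560,428),(600,422),(640,430),(667,460),(655,490),(600,503),(545,495))],17)[:3])
print("clogged in hand",rayfit("scene",[S(*p) for p in((293,230),(300,215),(320,200),(350,193),(380,190),(405,194),(305,250),(330,260),(365,264),(395,262))],98)[:3])
E
```

```text
lip top (array([ 412.10799794, -300.43244536]), np.float64(39.029358218386584), np.float64(0.2942816362280447)) (438, 227, 36, 35)
lip scene (array([ 410.4208602 , -298.94349852]), np.float64(39.6746186634567), np.float64(1.2869380282019842)) (442, 302, 51, 32)
clean disc top (array([431.32404979, -67.28349247]), np.float64(33.66678283945962), np.float64(0.29145412855349184))
clean scene (array([431.94300807, -65.63555409]), np.float64(33.64766406307957), np.float64(1.3127450608360076))
clogged in hand (array([440.14636802,  61.69965022]), np.float64(36.09589127197897), np.float64(0.44461808486458143))
```

step_arm:
  steps:
    - [0.2,0.02,0.03,0]
    - [0.4,0,0,0]
    - [0.4,0,0,0]
    - [0.3,0,0,0]
    - [0.15,0,0,0]
    - [0.04,0,0,0]
    - [0,0,0,0]

```text
t: 27.28
eef_pos: [442.4, 66.4, 16.3]
tcp_rot: [0.237, 1.57, 0.238]
ft_force: [1.1, -0.2, -0.7]
opening: 0.704
```

step_arm:
  steps:
    - [0.02,0,0,0]
    - [0.02,0,0,0]
    - [0.02,0,0,0]
    - [0.02,0,0,0]
    - [0.02,0,0,0]
    - [0,0,0,0]

```text
t: 28.02
eef_pos: [442.2, 66.5, 11.0]
tcp_rot: [2.53, 1.571, 2.531]
ft_force: [-0.6, -0.2, -1.3]
opening: 0.702
```

step_arm:
  steps:
    - [0.02,0,0,0]
    - [0,0,0,0]

```text
t: 28.28
eef_pos: [442.2, 66.5, 10.1]
tcp_rot: [1.883, 1.571, 1.884]
ft_force: [0.7, -0.3, -0.9]
opening: 0.703
```

step_arm:
  steps:
    - [0.01,0,0,0]
    - [0,0,0,0]

```text
t: 28.52
eef_pos: [442.2, 66.5, 9.6]
tcp_rot: [1.52, 1.571, 1.521]
ft_force: [0.5, -0.2, -0.0]
opening: 0.704
```

step_arm:
  steps:
    - [0.01,0,0,0]
    - [0,0,0,0]

```text
t: 28.78
eef_pos: [442.2, 66.5, 9.3]
tcp_rot: [0.372, 1.571, 0.373]
ft_force: [0.4, -0.7, 3.0]
opening: 0.7
```

step_arm:
  steps:
    - [0,0,0,0]
    - [0,0,0,0]
    - [0,0,0,0]
  jaw: 0.15

```text
t: 29.15
eef_pos: [442.3, 66.5, 9.1]
tcp_rot: [1.185, 1.571, 1.186]
ft_force: [0.6, 0.1, -0.5]
opening: 0.846
```

step_arm:
  steps:
    - [-0.1,0,0,0]
    - [-0.3,0,0,0]
    - [-0.6,0,0,0]
    - [-0.3,-0.3,0,0]
    - [0,-0.8,-0.07,0]
    - [0,-0.8,-0.07,0]
    - [0,-0.6,-0.07,0]
    - [0,-0.15,0,0]
    - [0,0,0,0]
    - [0,0,0,0]

```text
t: 30.4
eef_pos: [431.9, -65.2, 74.2]
tcp_rot: [1.993, 1.571, 1.995]
ft_force: [-0.6, 0.8, -0.1]
opening: 0.853
```

```bash
python3 - <<'E'
from h import *
p=state()['eef_pos'];print(p)
b=snap("scene","scene9"); a=snap("top","top9"); print(proj("scene",p))
cv2.imwrite("pics/s9z.png",cv2.resize(b[150:300,240:440],(800,600),interpolation=cv2.INTER_CUBIC))
E
```

```text
[431.88236415 -65.20493074  74.16106879]
[348.48120279 238.2824305 ]
```

View pics/s9z.png

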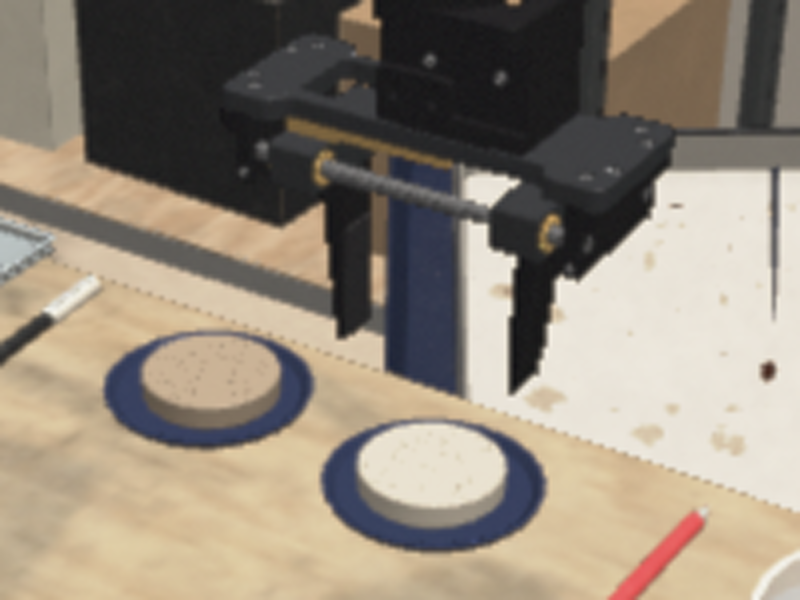

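step_arm:
  steps:
    - [0.2,-0.02,-0.01,0]
    - [0.4,0,0,0]
    - [0.4,0,0,0]
    - [0.2,0,0,0]
    - [0.07,0,0,0]
    - [0.02,0,0,0]
    - [0,0,0,0]

```text
t: 31.38
eef_pos: [431.6, -67.0, 10.0]
tcp_rot: [-0.173, 1.57, -0.172]
ft_force: [0.6, -0.3, -1.0]
opening: 0.852
```

step_arm:
  steps:
    - [0.01,0,0,0]
    - [0,0,0,0]
    - [0,0,0,0]
    - [0,0,0,0]
    - [0,0,0,0]
  jaw: 1.0

```text
t: 32.0
eef_pos: [431.5, -67.0, 9.3]
tcp_rot: [-0.002, 1.57, -0.001]
ft_force: [-0.4, 0.9, 6.3]
opening: 0.702
```

step_arm:
  steps:
    - [-0.05,0,0,0]
    - [-0.1,0,0,0]
    - [-0.2,0,0,0]
    - [-0.4,0,0,0]
    - [-0.5,0,0,0]
    - [-0.25,0,0,0]
    - [0,-0.3,-0.04,0]
    - [0,-0.6,-0.08,0]
    - [0,-0.8,-0.1,0]
    - [0,-0.9,-0.1,0]
    - [0,-0.8,-0.06,0]
    - [0,-0.6,0,0]
    - [0,-0.4,0,0]
    - [0,-0.1,0,0]
    - [0,0,0,0]
    - [0,0,0,0]

```text
t: 34.0
eef_pos: [412.6, -291.1, 84.1]
tcp_rot: [2.134, 1.57, 2.136]
ft_force: [-0.8, -0.4, -0.5]
opening: 0.702
```

step_arm:
  steps:
    - [0.2,-0.16,-0.01,0]
    - [0.2,0,0,0]
    - [0,0,0,0]
    - [0,0,0,0]

```text
t: 34.5
eef_pos: [412.1, -299.9, 64.0]
tcp_rot: [2.163, 1.57, 2.164]
ft_force: [-0.1, 0.1, -0.2]
opening: 0.702
```

```bash
python3 - <<'E'
from h import *
p=state()['eef_pos'];print(p)
b=snap("scene","scene10")
cv2.imwrite("pics/s10z.png",cv2.resize(b[220:360,400:580],(771,600),interpolation=cv2.INTER_CUBIC))
c=cont(b,(10,10,180),(35,75,255),(440,260,505,325));print(cv2.boundingRect(c[0]))
E
```

```text
[ 412.12047185 -299.90805821   63.95577242]
(452, 277, 43, 27)
```

View pics/s10z.png

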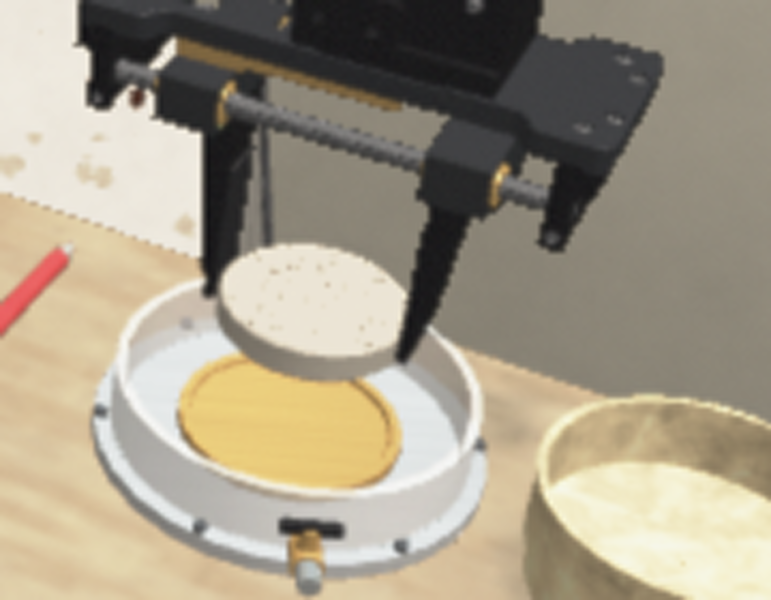

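```bash
python3 - <<'E'
from h import *
S=lambda x,y:(400+x/4.283-.5,220+y/4.283-.5)
print("disc",rayfit("scene",[S(*p) for p in((218,300),(222,275),(245,254),(275,245),(310,244),(350,255),(390,280),(240,332),(275,352),(320,362),(370,358),(395,346))],71.7)[:3])
print("lip",rayfit("scene",[S(*p) for p in((178,410),(190,382),(215,360),(402,435),(395,462),(370,483),(185,435),(375,387))],15)[:3])
E
```

```text
disc (array([ 407.61953073, -300.77212839]), np.float64(34.677865947707744), np.float64(0.78562379420015))
lip (array([ 409.58699899, -299.36111099]), np.float64(40.835188385167854), np.float64(0.5354996344849962))
```

step_arm:
  steps:
    - [0.2,0.01,0.02,0]
    - [0.3,0,0,0]
    - [0.2,0,0,0]
    - [0.08,0,0,0]
    - [0,0,0,0]

```text
t: 35.17
eef_pos: [413.0, -299.4, 24.7]
tcp_rot: [2.282, 1.57, 2.283]
ft_force: [0.4, -0.2, -0.9]
opening: 0.705
```

```bash
python3 - <<'E'
from h import *
p=state()['eef_pos'];print(p)
b=snap("scene","scene11")
cv2.imwrite("pics/s11z.png",cv2.resize(b[270:360,410:530],(800,600),interpolation=cv2.INTER_CUBIC))
E
```

```text
[ 413.03035816 -299.44586503   24.72733596]
```

View pics/s11z.png

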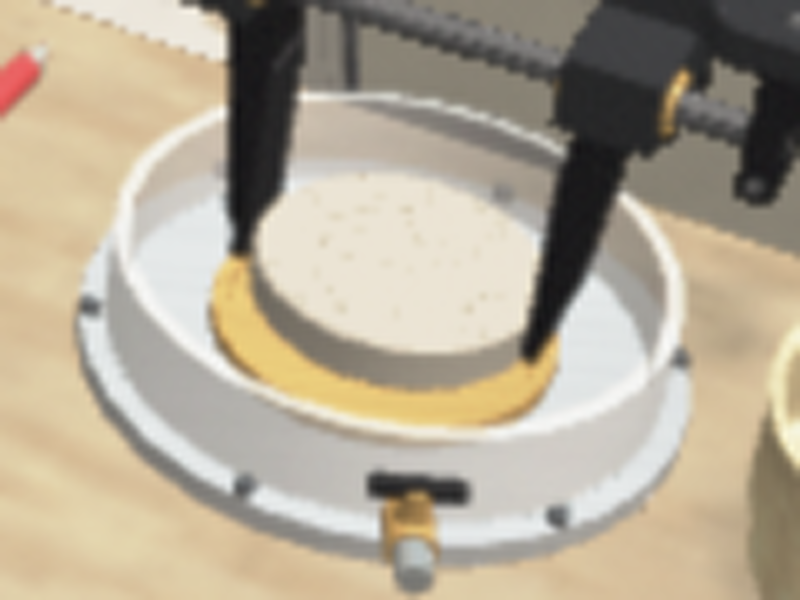

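```bash
python3 - <<'E'
from h import *
k=6.667
S=lambda x,y:(410+x/k-.5,270+y/k-.5)
print("disc",rayfit("scene",[S(*p) for p in((253,255),(260,280),(290,312),(340,338),(400,352),(460,353),(510,343),(540,245),(300,185),(350,173),(400,172),(460,187))],32.4)[:3])
print("lip",rayfit("scene",[S(*p) for p in((210,300),(218,330),(240,360),(557,350),(550,385),(525,415),(225,265))],15)[:3])
E
```

```text
disc (array([ 411.35278195, -300.27357734]), np.float64(34.79001509861351), np.float64(0.4554385364013979))
lip (array([ 408.5646477 , -299.93332364]), np.float64(40.36556434526112), np.float64(0.6613905364442678))
```

step_arm:
  steps:
    - [0.02,0,0,0]
    - [0.02,0,0,0]
    - [0.01,0,0,0]
    - [0,0,0,0]

```text
t: 35.72
eef_pos: [413.1, -299.5, 22.6]
tcp_rot: [0.551, 1.571, 0.552]
ft_force: [0.1, -0.2, -0.6]
opening: 0.698
```

step_arm:
  steps:
    - [0.02,0,0,0]
    - [0,0,0,0]

```text
t: 35.98
eef_pos: [413.1, -299.5, 21.5]
tcp_rot: [1.721, 1.571, 1.722]
ft_force: [-0.7, -0.1, -0.8]
opening: 0.702
```

step_arm:
  steps:
    - [0.02,0,0,0]
    - [0,0,0,0]

```text
t: 36.22
eef_pos: [413.1, -299.5, 20.5]
tcp_rot: [1.774, 1.571, 1.775]
ft_force: [-0.3, -1.1, -1.2]
opening: 0.701
```

step_arm:
  steps:
    - [0.02,0,0,0]
    - [0,0,0,0]

```text
t: 36.48
eef_pos: [413.1, -299.5, 19.5]
tcp_rot: [1.638, 1.571, 1.639]
ft_force: [-0.4, -0.1, -0.7]
opening: 0.7
```

step_arm:
  steps:
    - [0.01,0,0,0]
    - [0,0,0,0]

```text
t: 36.72
eef_pos: [413.1, -299.5, 19.1]
tcp_rot: [1.659, 1.571, 1.66]
ft_force: [-0.1, -0.0, -1.0]
opening: 0.7
```

step_arm:
  steps:
    - [0.01,0,0,0]
    - [0,0,0,0]

```text
t: 36.98
eef_pos: [413.1, -299.5, 18.6]
tcp_rot: [1.435, 1.571, 1.436]
ft_force: [0.3, 0.5, -0.1]
opening: 0.702
```

step_arm:
  steps:
    - [0.01,0,0,0]
    - [0,0,0,0]

```text
t: 37.22
eef_pos: [413.2, -299.5, 18.4]
tcp_rot: [-0.407, 1.571, -0.406]
ft_force: [-0.3, 1.0, 4.4]
opening: 0.701
```

step_arm:
  steps:
    - [0,0,0,0]
    - [0,0,0,0]
    - [0,0,0,0]
  jaw: 0.15

```text
t: 37.6
eef_pos: [413.1, -299.5, 18.0]
tcp_rot: [1.556, 1.571, 1.557]
ft_force: [0.7, -0.1, -0.5]
opening: 0.846
```

step_arm:
  steps:
    - [-0.2,0,0,0]
    - [-0.5,0,0,0]
    - [-0.8,0,0,0]
    - [-0.6,0.3,0.0,0]
    - [0,0.9,0.1,0]
    - [0,0.95,0.1,0]
    - [0,0.95,0.1,0]
    - [0,0.95,0.1,0]
    - [0,0.95,0.1,0]
    - [0,0.95,0.1,0]
    - [0,0.95,0.1,0]
    - [0,0.95,0.1,0]
    - [0,0.95,0.1,0]
    - [0,0.95,0.1,0]
    - [0,0.95,0,0]
    - [0,0.75,0,0]
    - [0,0,0,0]
    - [0,0,0,0]

```text
t: 39.85
eef_pos: [462.2, 272.7, 123.4]
tcp_rot: [-2.38, 1.571, -2.379]
ft_force: [-1.0, 0.1, 0.7]
opening: 0.85
```

```bash
python3 - <<'E'
from h import *
p=state()['eef_pos'];print(p)
b=snap("scene","scene12"); a=snap("top","top12"); print(proj("scene",p))
x=cv2.resize(b[270:360,410:530],(400,300),interpolation=cv2.INTER_CUBIC)
y=cv2.resize(b[130:265,150:330],(400,300),interpolation=cv2.INTER_CUBIC)
z=cv2.convertScaleAbs(cv2.resize(a[205:285,415:495],(300,300),interpolation=cv2.INTER_CUBIC),alpha=1.7)
w=cv2.convertScaleAbs(cv2.resize(a[205:265,260:380],(500,300)[:2],interpolation=cv2.INTER_CUBIC),alpha=1.7)
cv2.imwrite("pics/m12.png",np.vstack([np.hstack([x,y]),np.hstack([z,w])]))
c=cont(a,(10,25,90),(35,90,255),(438,227,474,262));
if c: print(hullfit("top",c[0],26),cv2.boundingRect(c[0]))
E
```

```text
[462.2368399  272.67284898 123.40952194]
[213.74692083 164.36941996]
(array([ 413.0434951 , -303.57430983]), np.float64(35.280242834236105), np.float64(0.9275181359902004)) (442, 227, 32, 32)
```

View pics/m12.png

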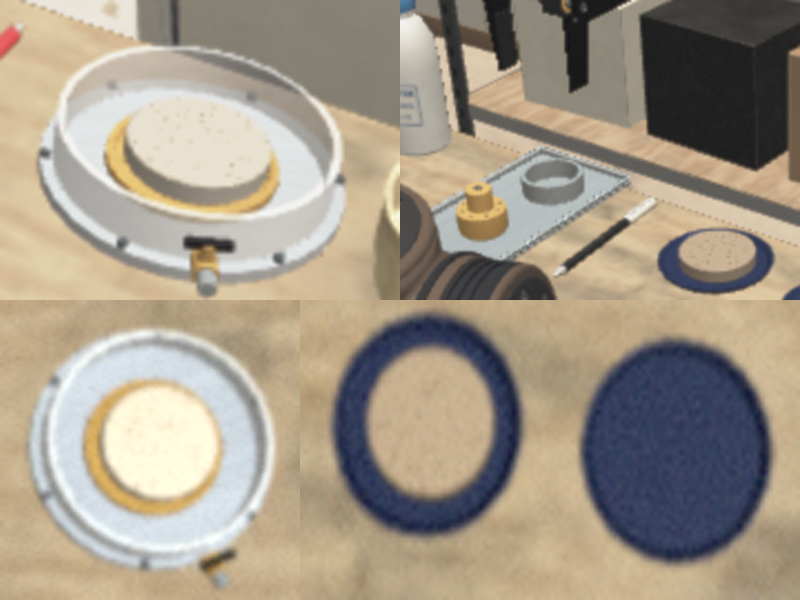

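step_arm:
  steps:
    - [0.3,0.09,0.04,0]
    - [0.6,0,0,0]
    - [0.6,0,0,0]
    - [0.4,0,0,0]
    - [0.2,0,0,0]
    - [0.1,0,0,0]
    - [0,0,0,0]
  jaw: 0.2

```text
t: 40.83
eef_pos: [464.6, 277.5, 13.2]
tcp_rot: [0.655, 1.571, 0.656]
ft_force: [0.5, 0.1, 0.4]
opening: 0.801
```

step_arm:
  steps:
    - [0.02,0,0,0]
    - [0,0,0,0]
    - [0,0,0,0]
    - [0,0,0,0]
    - [0,0,0,0]
  jaw: 1.0

```text
t: 41.45
eef_pos: [464.6, 277.6, 12.5]
tcp_rot: [0.484, 1.57, 0.485]
ft_force: [-1.5, 0.0, 6.2]
opening: 0.631
```

step_arm:
  steps:
    - [-0.1,0,0,0]
    - [-0.2,0,0,0]
    - [-0.5,0,0,0]
    - [-0.8,0,0,0]
    - [-0.6,-0.2,0.0,0]
    - [0,-0.8,-0.1,0]
    - [0,-0.95,-0.1,0]
    - [0,-0.95,-0.1,0]
    - [0,-0.95,-0.1,0]
    - [0,-0.95,-0.1,0]
    - [0,-0.95,-0.1,0]
    - [0,-0.95,-0.1,0]
    - [0,-0.95,-0.1,0]
    - [0,-0.95,-0.1,0]
    - [0,-0.95,-0.1,0]
    - [0,-0.95,0,0]
    - [0,-0.95,0,0]
    - [0,0,0,0]
    - [0,0,0,0]

```text
t: 43.82
eef_pos: [414.7, -294.5, 122.2]
tcp_rot: [2.141, 1.57, 2.141]
ft_force: [-0.3, 0.1, -1.8]
opening: 0.626
```

step_arm:
  steps:
    - [0.2,-0.09,-0.03,0]
    - [0.5,0,0,0]
    - [0.5,0,0,0]
    - [0.3,0,0,0]
    - [0.15,0,0,0]
    - [0,0,0,0]

```text
t: 44.58
eef_pos: [413.7, -299.4, 39.4]
tcp_rot: [2.221, 1.57, 2.222]
ft_force: [1.0, -0.3, -1.0]
opening: 0.625
```

step_arm:
  steps:
    - [0.02,0,0,0]
    - [0.02,0,0,0]
    - [0,0,0,0]

```text
t: 44.95
eef_pos: [413.7, -299.6, 37.9]
tcp_rot: [-0.601, 1.57, -0.6]
ft_force: [0.1, -0.9, -1.3]
opening: 0.626
```

step_arm:
  steps:
    - [0.02,0,-0.01,0]
    - [0.02,0,0,0]
    - [0,0,0,0]

```text
t: 45.32
eef_pos: [413.1, -299.5, 35.6]
tcp_rot: [1.808, 1.571, 1.809]
ft_force: [-0.7, 0.1, -1.3]
opening: 0.63
```

step_arm:
  steps:
    - [0.01,0,0,0]
    - [0,0,0,0]

```text
t: 45.58
eef_pos: [413.1, -299.5, 35.5]
tcp_rot: [-0.601, 1.571, -0.6]
ft_force: [-1.1, 0.8, 6.9]
opening: 0.625
```

step_arm:
  steps:
    - [0,0,0,0]
    - [0,0,0,0]
    - [0,0,0,0]
  jaw: 0.2

```text
t: 45.95
eef_pos: [413.1, -299.5, 35.0]
tcp_rot: [1.759, 1.571, 1.76]
ft_force: [-0.1, 0.4, 0.3]
opening: 0.797
```

step_arm:
  steps:
    - [-0.2,0,0,0]
    - [-0.6,0,0,0]
    - [-0.8,0,0,0]
    - [-0.6,0.2,0.0,0]
    - [0,0.95,0,0]
    - [0,0.95,0,0]
    - [0,0.95,0,0]
    - [0,0.95,0,0]
    - [0,0.95,0,0]
    - [0,0.95,0,0]
    - [0,0.95,0,0]
    - [0,0.95,0,0]
    - [0,0.95,0,0]
    - [0,0.95,0,0]
    - [0,0.95,-0.4,0]
    - [0,0.95,-0.4,0]
    - [0,0,0,0]
    - [0,0,0,0]
  jaw: 0.4

```text
t: 48.2
eef_pos: [372.5, 280.2, 145.5]
tcp_rot: [0.305, 1.57, 0.307]
ft_force: [0.7, -0.2, -0.3]
opening: 0.6
```

```bash
python3 - <<'E'
from h import *
p=state()['eef_pos'];print(p)
b=snap("scene","scene13"); a=snap("top","top13"); print(proj("scene",p),proj("scene",[372,281,47]),proj("scene",[372,277,47]))
x=cv2.resize(b[270:360,410:530],(400,300),interpolation=cv2.INTER_CUBIC)
y=cv2.resize(b[130:265,140:320],(400,300),interpolation=cv2.INTER_CUBIC)
z=cv2.convertScaleAbs(cv2.resize(a[205:285,415:495],(300,300),interpolation=cv2.INTER_CUBIC),alpha=1.7)
w=cv2.convertScaleAbs(cv2.resize(a[200:290,155:245],(300,300)[:2],interpolation=cv2.INTER_CUBIC),alpha=1.7)
cv2.imwrite("pics/m13.png",np.vstack([np.hstack([x,y]),np.hstack([z,w,np.zeros((300,200,3),np.uint8)])]))
E
```

```text
[372.47832896 280.23677757 145.4673693 ]
[177.59476166 169.13423192] [184.14714441 214.28441592] [185.59192751 214.80743279]
```

View pics/m13.png

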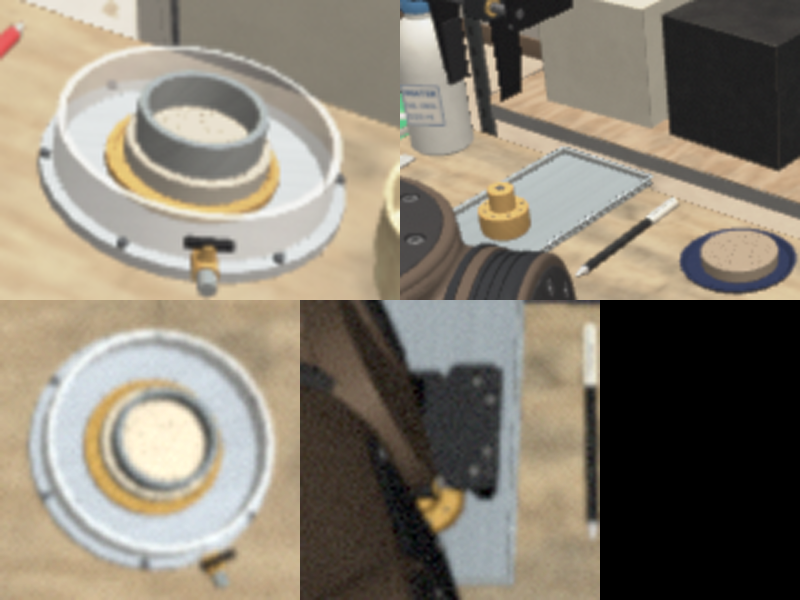

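step_arm:
  steps:
    - [0.3,-0.04,0,0]
    - [0.6,0,0,0]
    - [0.6,0,0,0]
    - [0.5,0,0,0]
    - [0.2,0,0,0]
    - [0.08,0,0,0]
    - [0,0,0,0]

```text
t: 49.18
eef_pos: [372.8, 278.3, 31.6]
tcp_rot: [0.596, 1.57, 0.596]
ft_force: [-0.4, -0.2, 0.1]
opening: 0.594
```

step_arm:
  steps:
    - [0.03,0,0,0]
    - [0,0,0,0]
    - [0,0,0,0]
    - [0,0,0,0]
    - [0,0,0,0]
    - [0,0,0,0]
  jaw: 1.0

```text
t: 49.92
eef_pos: [372.6, 278.5, 29.7]
tcp_rot: [0.737, 1.57, 0.738]
ft_force: [0.0, 0.2, 2.8]
opening: 0.238
```

step_arm:
  steps:
    - [-0.1,0,0,0]
    - [-0.3,0,0,0]
    - [-0.6,0,0,0]
    - [-0.8,0,0,0]
    - [-0.7,-0.2,0.2,0]
    - [0,-0.8,0.3,0]
    - [0,-0.95,0.3,0]
    - [0,-0.95,0,0]
    - [0,-0.95,0,0]
    - [0,-0.95,0,0]
    - [0,-0.95,0,0]
    - [0,-0.95,0,0]
    - [0,-0.95,0,0]
    - [0,-0.95,0,0]
    - [0,-0.95,0,0]
    - [0,-0.95,0,0]
    - [0,-0.95,0,0]
    - [0,0,0,0]
    - [0,0,0,0]

```text
t: 52.3
eef_pos: [412.6, -293.5, 154.4]
tcp_rot: [2.25, 1.57, 2.25]
ft_force: [-0.8, 1.0, -0.9]
opening: 0.24
```

step_arm:
  steps:
    - [0.3,-0.12,-0.01,0]
    - [0.6,0,0,0]
    - [0.5,0,0,0]
    - [0,0,0,0]
    - [0,0,0,0]

```text
t: 52.92
eef_pos: [412.9, -299.9, 85.0]
tcp_rot: [-0.442, 1.571, -0.441]
ft_force: [-0.2, 0.2, -1.3]
opening: 0.238
```

```bash
python3 - <<'E'
from h import *
p=state()['eef_pos'];print(p)
b=snap("scene","scene14"); a=snap("top","top14")
cv2.imwrite("pics/s14z.png",cv2.resize(b[230:350,400:560],(800,600),interpolation=cv2.INTER_CUBIC))
E
```

```text
[ 412.90781611 -299.86821437   84.99350454]
```

View pics/s14z.png

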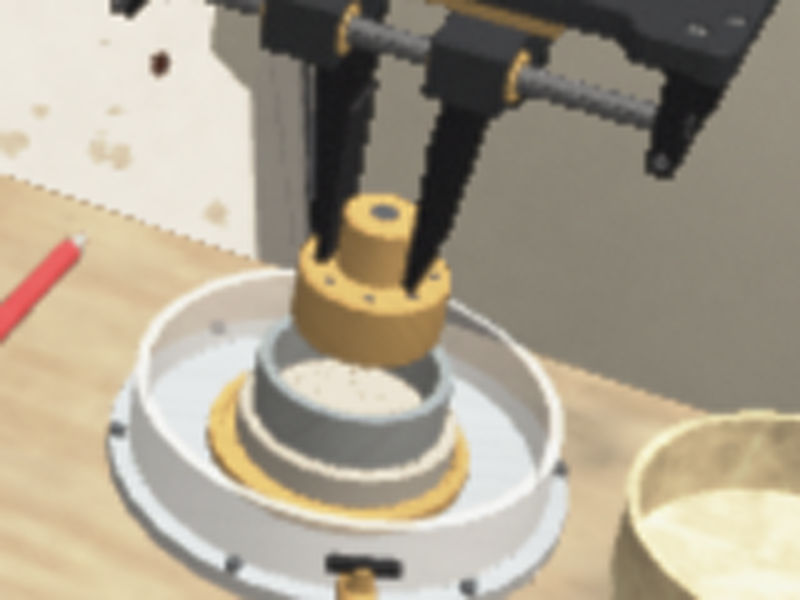

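```bash
python3 - <<'E'
from h import *
S=lambda x,y:(400+x/5-.5,230+y/5-.5)
print("hole",ray("scene",*S(386,212),102.6))
print("pistontop",rayfit("scene",[S(*p) for p in((297,265),(310,245),(298,282),(320,300),(350,312),(400,314),(435,300),(449,278),(447,262))],82.6)[:3])
print("ring",rayfit("scene",[S(*p) for p in((254,355),(262,335),(280,317),(265,382),(300,405),(340,418),(390,420),(430,405),(452,385),(450,362))],46)[:3])
E
```

```text
hole [ 412.34756067 -300.78243822  102.6       ]
pistontop (array([ 408.5901959 , -300.71857912]), np.float64(22.79909704934314), np.float64(1.186298654474225))
ring (array([ 410.46430969, -299.16502557]), np.float64(29.732245357652648), np.float64(0.7288458890819951))
```

step_arm:
  steps:
    - [0.1,0.01,-0.01,0]
    - [0.06,0,0,0]
    - [0.02,0,0,0]
    - [0,0,0,0]

```text
t: 53.52
eef_pos: [412.1, -299.5, 75.5]
tcp_rot: [1.884, 1.571, 1.885]
ft_force: [0.4, -0.7, -1.5]
opening: 0.24
```

step_arm:
  steps:
    - [0.02,0,0,0]
    - [0.02,0,0,0]
    - [0,0,0,0]

```text
t: 53.9
eef_pos: [412.1, -299.5, 73.5]
tcp_rot: [2.063, 1.571, 2.064]
ft_force: [-0.4, -0.2, -1.8]
opening: 0.236
```

step_arm:
  steps:
    - [0.02,0,0,0]
    - [0.02,0,0,0]
    - [0,0,0,0]

```text
t: 54.28
eef_pos: [412.1, -299.5, 71.5]
tcp_rot: [1.963, 1.571, 1.964]
ft_force: [-0.2, -0.1, -1.6]
opening: 0.241
```

step_arm:
  steps:
    - [0.02,0,0,0]
    - [0.02,0,0,0]
    - [0,0,0,0]

```text
t: 54.65
eef_pos: [412.1, -299.5, 69.5]
tcp_rot: [1.919, 1.571, 1.921]
ft_force: [0.0, -0.8, -1.7]
opening: 0.24
```

step_arm:
  steps:
    - [0.02,0,0,0]
    - [0.02,0,0,0]
    - [0,0,0,0]

```text
t: 55.02
eef_pos: [412.1, -299.5, 67.5]
tcp_rot: [1.918, 1.571, 1.919]
ft_force: [-0.1, 0.1, -1.8]
opening: 0.242
```

step_arm:
  steps:
    - [0.02,0,0,0]
    - [0.02,0,0,0]
    - [0,0,0,0]

```text
t: 55.4
eef_pos: [412.1, -299.5, 65.5]
tcp_rot: [1.974, 1.571, 1.975]
ft_force: [0.9, -0.1, -1.4]
opening: 0.235
```

step_arm:
  steps:
    - [0.03,0,0,0]
    - [0.03,0,0,0]
    - [0.03,0,0,0]
    - [0.03,0,0,0]
    - [0.03,0,0,0]
    - [0.03,0,0,0]
    - [0.03,0,0,0]
    - [0,0,0,0]

```text
t: 56.4
eef_pos: [412.1, -299.5, 55.0]
tcp_rot: [2.091, 1.571, 2.093]
ft_force: [-0.4, 0.7, -1.6]
opening: 0.239
```

step_arm:
  steps:
    - [0.02,0,0,0]
    - [0,0,0,0]

```text
t: 56.65
eef_pos: [412.1, -299.5, 54.1]
tcp_rot: [1.564, 1.571, 1.566]
ft_force: [-0.0, -0.1, -1.0]
opening: 0.235
```

step_arm:
  steps:
    - [0.01,0,0,0]
    - [0,0,0,0]

```text
t: 56.9
eef_pos: [412.1, -299.5, 53.6]
tcp_rot: [1.259, 1.571, 1.26]
ft_force: [0.2, 0.5, -1.2]
opening: 0.234
```

step_arm:
  steps:
    - [0.01,0,0,0]
    - [0.01,0,0,0]
    - [0,0,0,0]

```text
t: 57.28
eef_pos: [412.1, -299.5, 52.7]
tcp_rot: [-0.012, 1.571, -0.011]
ft_force: [-1.7, 0.7, 3.1]
opening: 0.241
```

step_arm:
  steps:
    - [0.01,0,0,0]
    - [0,0,0,0]

```text
t: 57.52
eef_pos: [412.2, -299.5, 52.7]
tcp_rot: [-0.557, 1.57, -0.556]
ft_force: [-2.3, 1.6, 10.5]
opening: 0.238
```

Seated on the disc (52.7 as expected). Release gently, lift clear and look.

step_arm:
  steps:
    - [-0.01,0,0,0]
    - [0,0,0,0]
    - [0,0,0,0]

```text
t: 57.9
eef_pos: [412.1, -299.5, 52.7]
tcp_rot: [-0.178, 1.571, -0.177]
ft_force: [-2.4, 2.0, 6.4]
opening: 0.237
```

step_arm:
  steps:
    - [0,0,0,0]
    - [0,0,0,0]
    - [0,0,0,0]
    - [-0.1,0,0,0]
    - [-0.5,0,0,0]
    - [-0.8,0,0,0]
    - [-0.8,0,0,0]
    - [-0.4,0.8,0,0]
    - [0,0.9,0,0]
    - [0,0.9,0,0]
    - [0,0.9,0,0]
    - [0,0.9,0,0]
    - [0,0.9,0,0]
    - [0,0.9,0,0]
    - [0,0.9,0,0]
    - [0,0.9,0,0]
    - [0,0.9,0,0]
    - [0,0.9,0,0]
    - [0,0,0,0]
  jaw: 0.5

```text
t: 60.28
eef_pos: [411.3, 192.6, 182.8]
tcp_rot: [0.667, 1.57, 0.672]
ft_force: [-0.1, -0.3, -0.5]
opening: 0.5
```

```bash
python3 - <<'E'
from h import *
p=state();print(p['eef_pos'],p['qvel'].round(3))
b=snap("scene","scene15"); a=snap("top","top15")
x=cv2.resize(b[270:360,410:530],(400,300),interpolation=cv2.INTER_CUBIC)
y=cv2.resize(b[210:310,240:400],(400,300)[:2],interpolation=cv2.INTER_CUBIC)
z=cv2.convertScaleAbs(cv2.resize(a[205:285,415:495],(300,300),interpolation=cv2.INTER_CUBIC),alpha=1.7)
w=cv2.convertScaleAbs(cv2.resize(a[200:260,260:380],(500,300)[:2],interpolation=cv2.INTER_CUBIC),alpha=1.7)
cv2.imwrite("pics/m15.png",np.vstack([np.hstack([x,y]),np.hstack([z,w])]))
c=cont(a,(8,25,50),(30,160,255),(270,209,314,253));
N=cont(a,(108,70,20),(122,255,140),(260,200,320,260),close=3)
if c: print("clogged",hullfit("top",c[0],17),"dish",hullfit("top",N[0],7.5))
E
```

```text
[411.28627885 192.57139541 182.83920977] [-0.059 -0.012  0.028 -0.01  -0.004 -0.049]
clogged (array([442.24131673,  62.8101553 ]), np.float64(34.11740296664784), np.float64(0.3240683478597432)) dish (array([443.51805495,  65.47739739]), np.float64(48.34615138625666), np.float64(0.29763640404143754))
```

View pics/m15.png

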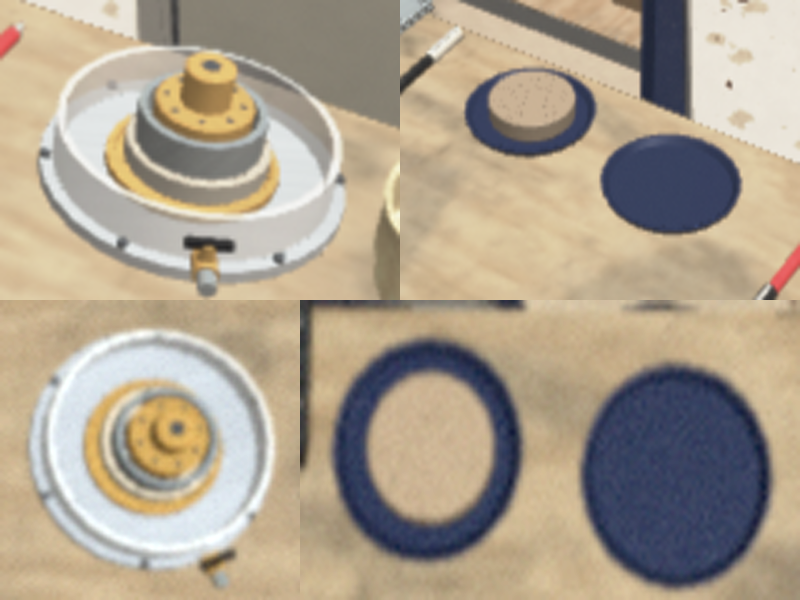

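step_arm:
  steps:
    - [0,0,0,0]
    - [0,0,0,0]
    - [0,0,0,0]
    - [0,0,0,0]

```text
t: 60.88
eef_pos: [411.7, 190.2, 182.7]
tcp_rot: [1.016, 1.571, 1.017]
ft_force: [0.4, -0.0, -0.3]
opening: 0.502
```

```bash
python3 -c "
from cell import *
print(job_done())"
```

```text
the job is handed in; nothing more can be done
None
```

The disc change is done and handed in at about 61 s, with the arm clear of everything; no verdict is reported back.

**What I did:** I moved the cap and then the ring upright into the parts tray, and lowered the clogged disc into the empty dish. Then I lowered the clean disc into the seat, put the ring back on it and the cap down inside the ring. I lowered every part until the wrist force showed contact, before opening the jaws.

**Last checks:**
- **Clogged disc:** it lies flat in the dish, about 3 mm off its centre in the top view.
- **Clean disc:** it went down to the recess floor with no sideways force and looked flat.
- **Ring:** it touched down at the same height at which I had picked it up.
- **Cap:** it went into the ring freely and stopped with its underside at about z 26 mm. In the last pictures cap, ring and disc look as they did at the start.

**Disagreements:**
- The two cameras differed by about 2 mm.
- My fits of the clean disc against the seat, by eye in the scene view, scattered by 2–3 mm in x. I relied on the insertion force instead.
- In the tray the cap appeared 3–5 mm off where I had released it. This did no harm.
- I did not measure the final cap-to-ring offset separately. The bore clearance limits it to about 2.5 mm.

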